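# Put away two vials in the instrument drawer

## Robot

A 6-joint arm with a two-finger parallel gripper is mounted at the origin on the work surface. World frame = base frame: x ahead of the robot, y to its left, z up, the work surface at z = 0. Lengths are in m, angles in degrees, forces in N, time in s.
With the tool pointing down it reaches from about 0.4 to 0.825 m from the base axis. Payload 7 kg.
Tool frame: the origin (TCP) lies on the centre line of the jaws, within the pads' length; the fingertips stand r.nose_length ahead of it and the grasp point (between the pads) lies 2 mm behind it (r.nose_length is the distance from the TCP to the fingertips, in m); z points along the fingers, y is the direction in which the jaws open and shut (so a half turn about z gives the same grasp; the last joint's range is limited). The gripper opens to 88 mm and grips with 3 to 60 N. Pads are 19 mm wide; open, the fingers measure 130 mm over their backs; the gripper's body (78 mm by 193 mm) begins 47 mm behind the grasp point.
Start: joints at [85.033, 20.546, 0.682, 0, -70.136, -16.507], TCP at [0.247, 0.628, 0.244] pointing down, gripper open.
Joint ranges: [-176.03, 176.03], [-82.01, 121.73], [-58.28, 71.71], [-173.87, 95.51], [-174.79, -0.11], [-173.66, 173.66]. Speed limits (degrees/s): [136.94, 136.94, 172.46, 180, 180, 180].

## Interface

Orientations are given as [roll, pitch, yaw] about the fixed x, y, z axes, in that order (R = Rz(yaw) Ry(pitch) Rx(roll)).
In Python, from plant import r gives the robot as it stands.
- The arm moves only by the tool apply_moves, never from a script. Its argument "targets" is a list of rows, each a list of 3 entries, a list of its own where there are three numbers: the shift along the tool's x, y, z scaled (see below), then the turn, a rotation vector about the tool's x, y, z scaled (see below), then the finger opening in mm, from 0 to 87.6. A call has 1 to 5 rows; each row shifts and turns the pose as measured when the row begins, along the tool's axes as they then stand; what a row does not reach is not made up. The controller multiplies each number of a shift by 0.04 m and each number of a turn by 8 degrees. A row lasts 1/10 s, in which the tool goes at most 50 mm and 8.59 degrees, less where a joint would pass 70% of its speed; a pose out of reach is approached as far as the arm can. A call with a number of a shift or a turn outside -1 to 1 is refused whole. A call with a gripper value outside its range is refused whole. The fingers move at their own pace and stop on an object; "squeeze" is the grip in N (left out, the last holds). Time passes only in rows, so rows that do not move let the fingers close. It gives the time, the measured TCP pose, the force and the opening at its end, in the units of the state.
- r.get_state(): the state, without advancing time (a new reading comes with each control period).
- r.capture(name): name is "side" or "top" or "wrist"; returns a dict with "img" (384x512x3 uint8, blue, green, red), "z_map" (384x512 float32, m along the optical axis (not along the pixel's ray), 0 where there is no reading), "fx", "fy", "cx", "cy" (pixels), "k1" (the pictures are not rectified: a ray, as slopes to the right and down, at radius r is drawn at 1 + k1 r^2 times it, then the intrinsics apply), "camera_from_world" (4x4, takes a point from world to camera coordinates); the wrist camera has in their place "mount" (4x4, takes a point from camera to tool coordinates, whose origin is the TCP and whose axes are the flange's). Camera axes: x right, y up, looking along -z (the intrinsics and any distortion apply to the point x, -y, -z); pixel columns grow to the right and rows downward; lengths in m; the calibration is good to about 2 mm. A picture is of the moment at which its call begins: read the wrist's pose just before it.
- r.close_job(): hands the job in, once; it reports no verdict.
The state is a dict: "time_s": time; "joints": joint angles; "qd": joint speeds; "joint_torque": joint torques, N m; "tcp_pos": TCP position; "eef_rot": TCP orientation; "contact_force": force on the tool from outside, world axes, zero at the start; "moment": the same for the moment, N m; "gripper_width": finger opening in m.
Only numpy, scipy, OpenCV 4.12 (cv2) and the standard library are available. Lean on these libraries where they do the work, as an engineer would, in place of code of your own. Each camera call takes 0.05 s, during which the arm holds its last target.

## Task

Pull the upper drawer of the small cabinet all the way out to its stop, and leave it out. Then take the two amber vials from the steel tray and lay each one down, without dropping it, in the trough of the drawer insert that fits it: the large vial in the large trough, the small vial in the small one, each resting fully in its trough. Keep the lower drawer shut and leave everything else where it stands.

Things in the scene. Friction and masses are not known exactly. Their poses are not given: they have to be found in the camera images.
- unit_drawer0 (a joint): travel of the cabinet's upper drawer in m: 0 shut, 0.1496 at its stop; it may start up to 20 mm ajar. It slides to the cabinet's -x with about 1 N of friction and stays where it is left.
- unit_drawer1 (a joint): travel of the lower drawer in m, 0 shut; it looks the same as the upper one and stays shut
- unit: fixed two-drawer cabinet, 220 deep (x) x 280 wide (y) x 150 mm tall, grey with white drawer fronts and steel bar handles; origin at the centre of its underside; its -x axis points out of the drawer fronts, roughly towards the robot: drawers slide out that way. A white box 70 mm tall stands on the rear half of its top.
- unit_drawer0_handle (a point): middle of the upper drawer's bar handle, moves with the drawer: a round rod 11 mm thick, 120 mm long along the cabinet's y, its axis 35 mm in front of the drawer front and 112 mm above the table, on two posts 51 mm either side of the middle. The drawer front (15 mm thick) rises 26 mm above the bar's axis, the cabinet's top 38 mm.
- trough_big (a point): where the centre of the large vial comes to lie in the upper drawer, moves with the drawer; axes as the cabinet's. The trough is a shallow V along x, 92 long, 26 wide, 7.5 mm deep, at the left (+y) of the grey insert, whose flat top lies 12 mm below this point. With the drawer at its stop, this point is 71 mm out from where the drawer front was when shut.
- trough_small (a point): the same for the small vial: a V along x, 72 long, 18 wide, 5.2 mm deep, 104 mm to the -y side of the large trough; the insert's flat top lies 8.7 mm below this point. The drawer's side walls, inside faces 119 mm either side of its middle, rise 32 mm above the insert's top.
- vial_big: large amber glass vial with an aluminium cap, lying on its side in the tray, free to roll; 80 mm long, 34 mm diameter body (60 mm long), 22 mm diameter cap, about 75 g; origin on its axis at mid-length, x along its axis to the cap; y and z turn as it rolls
- vial_small: small amber glass vial with an aluminium cap, also lying in the tray, which of the two lies nearer the robot varies; 60 mm long, 24 mm diameter body (44 mm long), 17 mm diameter cap, about 30 g; origin on its axis at mid-length, x along its axis to the cap; y and z turn as it rolls. Either vial may lie either way round in its trough.
- tray: fixed steel tray, 340 (x) x 250 (y) x 20 mm tall, inner floor 3 mm above the table; origin at the centre of its underside
- tweezers: steel tweezers 138 mm long, lying along the tray's -y edge in the tray; bystander. Origin at the centre of its underside.
- holder: steel instrument holder, 84 mm across, standing left of the cabinet, forceps sticking up to about 175 mm; bystander. Origin at the centre of its underside.
- jar: glass jar with steel lid, 90 mm across, 130 mm tall, on the left; bystander. Origin at the centre of its underside.
- hammer: reflex hammer about 200 mm long, lying on the left; bystander. Origin at the centre of its underside.
- bowl: steel bowl, 110 mm across, 45 mm tall, in front on the left; bystander. Origin at the centre of its underside.
- tape: roll of tape lying flat, 64 mm across, 22 mm tall, in front; bystander. Origin at the centre of its underside.
There are look-alikes about, which are no part of the job. What is shaped like the vial_big but turquoise is not meant. Leave any pink look-alike of the vial_small alone.

How it is judged (in metres and radians):
On the way, in this order (a step that is already met when the one before it is completed fails the run):
1. the upper drawer is pulled out to its stop (value of joint unit_drawer0 above 0.142 m), for 0.2 s.
2. both vials lie in their own troughs (value of joint unit_drawer0 above 0.142 m and x of vial_big in the frame of trough_big between -0.008 and 0.008 m and y of vial_big in the frame of trough_big between -0.004 and 0.004 m and z of vial_big in the frame of trough_big between -0.004 and 0.004 m and angle between the x axis of vial_big and the x axis of trough_big, either way round below 0.08 rad and x of vial_small in the frame of trough_small between -0.008 and 0.008 m and y of vial_small in the frame of trough_small between -0.004 and 0.004 m and z of vial_small in the frame of trough_small between -0.004 and 0.004 m and angle between the x axis of vial_small and the x axis of trough_small, either way round below 0.08 rad), for 0.2 s.
At the end, for the whole second after the job is handed in: Upper drawer out to its stop (within 7.6 mm); the large vial rests in the large trough and the small vial in the small one, released: each centre within 8 mm along the trough, 4 mm across and 4 mm in height of its place, axis within 0.08 rad of the trough's, either way round (all of step 2 and linear speed of each of vial_big, vial_small below 0.02 m/s); the robot touches nothing.
It fails at once if a vial is dropped: unheld, it moves faster than 0.65 m/s (a fall of more than 20 mm) ((linear speed of vial_big above 0.65 m/s and contact force between the fingers and vial_big below 0.01 N) or (linear speed of vial_small above 0.65 m/s and contact force between the fingers and vial_small below 0.01 N)).
It fails at once if the lower drawer is opened by more than 20 mm (value of joint unit_drawer1 above 0.02 m).
It fails at once if a bystander is moved by more than 30 mm (distance of any of tweezers, holder, jar, hammer, bowl, tape from where it was at the start of the episode above 0.03 m).
It also fails if it takes over 72 s, if anything falls off the work surface, if the arm or the gripper's body presses on something with over 40 N, if the wrist force passes 120 N, or if a joint passes its speed limit or range.

## Working session

There is one attempt and no reset: what is moved stays moved. The work goes in short steps, Python scripts to look and compute and a tool call to move; the robot and the scene stay as the last step left them, time stands still between calls to the robot, and variables do not carry over. Pictures are saved under pics/ and viewed, and the job is handed in when it is done.

Besides the shell and the picture viewer there is one more tool, called after ">>>" as name(argument=value, ...), one argument or row to a line, values as JSON. apply_moves: Moves the arm, as the interface text tells. Its arguments: {"type":"object","properties":{"targets":{"type":"array","items":{"type":"array"}},"squeeze":{"type":"number"}},"required":["targets"]}

```bash
ls; mkdir -p pics
python3 - <<'E'
from plant import r
import cv2,numpy as np
print(r.get_state(), r.nose_length)
for n in("side","top","wrist"):
    c=r.capture(n); cv2.imwrite(f"pics/{n}0.png",c["img"]); np.savez(f"{n}0.npz",**c)
    print(n,c["fx"],c["fy"],c["cx"],c["cy"],c["k1"]); print(c.get("camera_from_world",c.get("mount")))
E
```

```text
pics
{'time_s': 0.0, 'joints': array([ 8.50331764e+01,  2.05925406e+01,  6.35276030e-01, -2.03066086e-02,
       -7.01354242e+01, -1.65081779e+01]), 'qd': array([ 0.08059851, -0.02015656, -0.09125844, -0.00034913, -0.00482559,
        0.01177262]), 'joint_torque': array([-2.19939524e-03, -5.82714057e+01,  2.93045068e+01,  6.99713588e+00,
        6.66299660e-03, -1.72754790e-04]), 'tcp_pos': array([0.24695452, 0.62772306, 0.24262101]), 'eef_rot': array([ 1.79905707e+02, -8.03765876e-03, -2.14819104e+01]), 'contact_force': array([-0.05052481,  0.20602369, -0.01123306]), 'moment': array([-0.01791743, -0.01835386,  0.0293708 ]), 'gripper_width': 0.08758775643596918} 0.017
side 375.7485137998745 375.7485137998745 245.71581582399028 184.4931650287962 -0.03048073080005145
[[ 0.93523296 -0.35357972 -0.01790763 -0.53558001]
 [ 0.20792059  0.50761179  0.83612158 -0.16315008]
 [-0.28654551 -0.78569183  0.54825179 -1.04502139]
 [ 0.          0.          0.          1.        ]]
top 373.5817710914935 373.5817710914935 251.95946452526314 193.24458855609078 -0.09898730623903892
[[-1.00815787e-02 -9.99944605e-01 -3.02453692e-03 -2.40836090e-02]
 [ 9.78945221e-01 -1.04864569e-02  2.03853595e-01 -5.86319158e-01]
 [-2.03874019e-01 -9.05689895e-04  9.78996713e-01 -1.37030623e+00]
 [ 0.00000000e+00  0.00000000e+00  0.00000000e+00  1.00000000e+00]]
wrist 285.383075072226 285.383075072226 254.95121329549823 190.33156270455945 0.011652874658380323
[[ 3.83136659e-04  9.70067829e-01  2.42833814e-01  6.56579413e-02]
 [ 9.99999923e-01 -3.92804217e-04 -8.60627930e-06 -9.50613897e-04]
 [ 8.70374716e-05  2.42833799e-01 -9.70067904e-01 -1.41196880e-01]
 [ 0.00000000e+00  0.00000000e+00  0.00000000e+00  1.00000000e+00]]
```

View pics/top0.png

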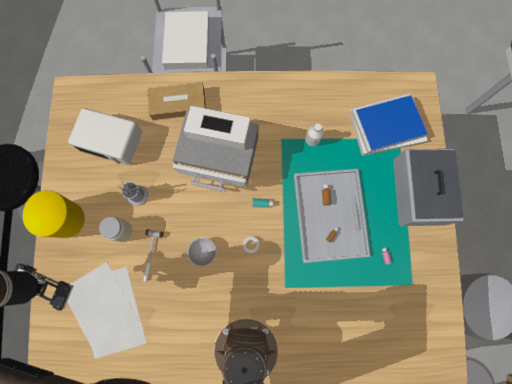

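View pics/side0.png

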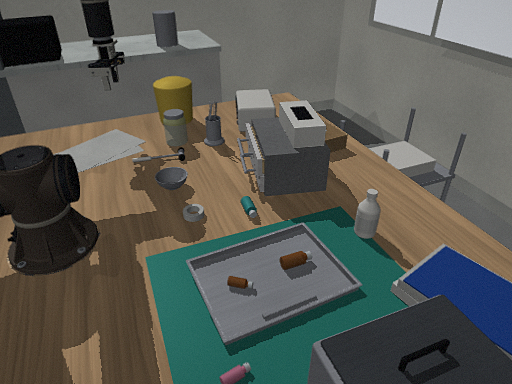

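The top view shows the cabinet at about (215,150) with its handle near (208,185). The amber vials in the tray are at (326,196), larger, and (332,235), smaller. The turquoise look-alike at (262,203) and the pink one at (387,256) both lie outside the tray. Next I'll measure and enlarge.

```bash
cat > h.py <<'E'
import numpy as np,cv2
from scipy.spatial.transform import Rotation as Ro
def K(c): return np.array([[c["fx"],0,c["cx"]],[0,c["fy"],c["cy"]],[0,0,1.]])
def D(c): return np.array([float(c["k1"]),0,0,0])
def Twc(c,st=None):
    if "mount" in c:
        T=np.eye(4);T[:3,:3]=Ro.from_euler("xyz",st["eef_rot"],degrees=True).as_matrix();T[:3,3]=st["tcp_pos"]
        return T@c["mount"]
    return np.linalg.inv(c["camera_from_world"])
def rays(c,uv):
    p=cv2.undistortPoints(np.asarray(uv,float).reshape(-1,1,2),K(c),D(c)).reshape(-1,2)
    return np.c_[p[:,0],-p[:,1],-np.ones(len(p))]
def cloud(c,st=None):
    H,W=c["z_map"].shape
    u,v=np.meshgrid(np.arange(W),np.arange(H))
    R=rays(c,np.c_[u.ravel(),v.ravel()])*c["z_map"].reshape(-1,1)
    T=Twc(c,st); P=R@T[:3,:3].T+T[:3,3]
    P[c["z_map"].ravel()==0]=np.nan
    return P.reshape(H,W,3)
def onplane(c,uv,z,st=None):
    T=Twc(c,st); d=rays(c,uv)@T[:3,:3].T; o=T[:3,3]
    return o+d*((z-o[2])/d[:,2])[:,None]
def proj(c,P,st=None):
    P=np.atleast_2d(P);T=np.linalg.inv(Twc(c,st)); p=P@T[:3,:3].T+T[:3,3]
    q=np.c_[p[:,0],-p[:,1],-p[:,2]]
    return cv2.projectPoints(q,np.zeros(3),np.zeros(3),K(c),D(c))[0].reshape(-1,2)
def amber(c):
    h=cv2.cvtColor(c["img"],cv2.COLOR_BGR2HSV)
    return (h[...,0]>3)&(h[...,0]<17)&(h[...,1]>150)
E
python3 - <<'E'
from h import *
for n in("top","side"):
    c=dict(np.load(n+"0.npz")); P=cloud(c)
    for nm,(x0,y0,x1,y1) in dict(top=(165,90,275,220),side=(225,90,345,225)).items() if False else [("a",(165,90,275,220) if n=="top" else (225,90,345,225)),("b",(285,160,375,270) if n=="top" else (180,220,370,345))]:
        cv2.imwrite(f"pics/{n}{nm}.png",cv2.resize(c["img"][y0:y1,x0:x1],None,fx=4 if n+nm!="sideb" else 4,fy=4,interpolation=cv2.INTER_CUBIC))
    m=amber(c); k,l,s,ce=cv2.connectedComponentsWithStats(m.astype(np.uint8))
    for i in range(1,k):
        if s[i,4]>25:
            q=P[l==i]; q=q[~np.isnan(q[:,0])]; print(n,ce[i],s[i],np.median(q,0) if len(q) else 0)
c=dict(np.load("top0.npz"));P=cloud(c)
# cabinet top points
z=P[...,2]; m=(z>.145)&(z<.156); m[:90]=0;m[220:]=0;m[:,:165]=0;m[:,275:]=0
q=P[m]; print(len(q),np.median(q,0)); print(cv2.minAreaRect((q[:,:2]*1000).astype(np.float32)))
m=(z>.21)&(z<.23); m[:90]=0;m[220:]=0;m[:,:165]=0;m[:,275:]=0
q=P[m]; print(len(q),cv2.minAreaRect((q[:,:2]*1000).astype(np.float32)))
E
```

```text
top [325.93103448 196.05747126] [323 189   7  15  87] [ 0.57698411 -0.3189858   0.03503632]
top [331.1025641  235.53846154] [327 231   9  10  39] [ 0.4219123  -0.33325062  0.02669954]
side [293.13486842 259.36184211] [280 251  27  18 304] [ 0.57449336 -0.33112499  0.03123713]
side [237.19642857 281.66071429] [228 276  20  12 168] [ 0.422852   -0.34084534  0.02262945]
2166 [0.71789784 0.10413383 0.15072604]
((755.6427612304688, 105.47378540039062), (280.046875, 225.69825744628906), 76.58882904052734)
1673 ((805.8416137695312, 93.75051879882812), (219.3634490966797, 103.23912048339844), 76.35352325439453)
```

View pics/topa.png

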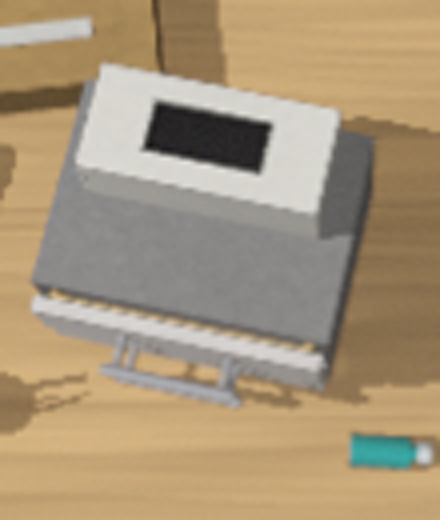

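View pics/sideb.png

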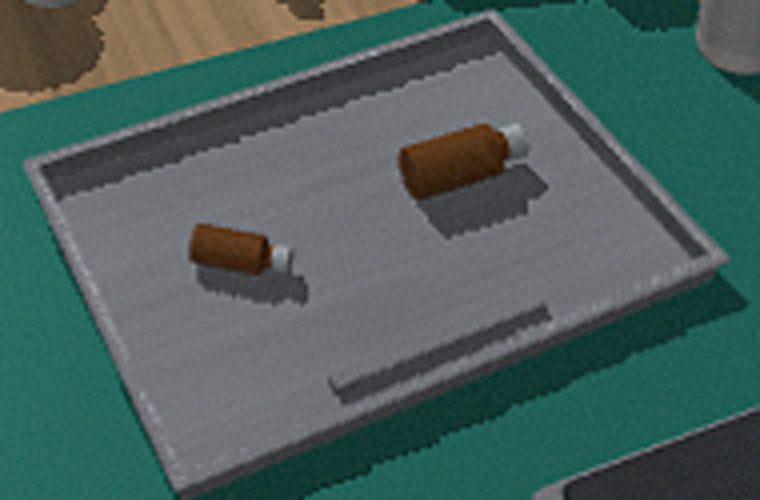

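View pics/sidea.png

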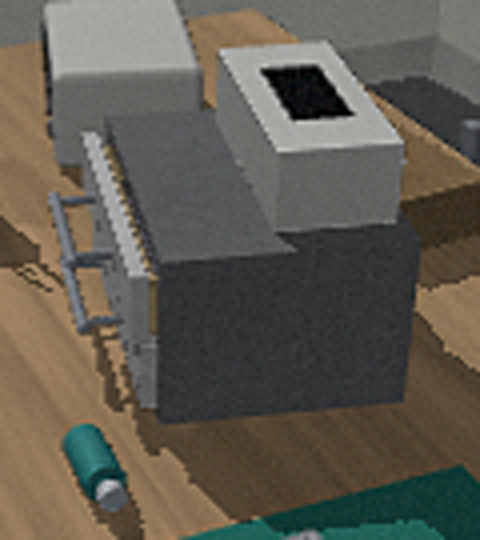

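The enlarged views confirm it. Both amber vials lie in the tray, the larger farther from the robot and the smaller nearer, with their caps about in +x and −y. The upper drawer looks slightly ajar. Next I'll fit the cabinet frame and the handle.

```bash
cat >> h.py <<'E'
def move(st,xyz,rpy):
    R=Ro.from_euler("xyz",st["eef_rot"],degrees=True); R2=Ro.from_euler("xyz",rpy,degrees=True)
    d=R.inv().apply(np.array(xyz)-st["tcp_pos"]); w=(R.inv()*R2).as_rotvec(degrees=True)
    print("units shift",np.round(d/.04,2),"turn",np.round(w/8,2))
E
python3 - <<'E'
from h import *
yaw=np.radians(-13.5); X=np.array([np.cos(yaw),np.sin(yaw)]);Y=np.array([-X[1],X[0]])
for n,(x0,y0,x1,y1) in dict(top=(165,90,275,220),side=(225,90,345,225)).items():
    c=dict(np.load(n+"0.npz"));P=cloud(c)[y0:y1,x0:x1].reshape(-1,3); P=P[~np.isnan(P[:,0])]
    a=P[:,:2]@X; b=P[:,:2]@Y; z=P[:,2]
    m=(z>.147)&(z<.153)&(a>.5)&(a<.9)
    print(n,"top a",np.percentile(a[m],[.5,2,50,98,99.5]),"b",np.percentile(b[m],[.5,2,98,99.5]))
    # front edge slope
    bb=np.arange(-.02,.26,.02); e=[]
    A0=np.percentile(a[m],2)
    for t in bb:
        k=m&(abs(b-t)<.01)
        if k.sum()>3: e.append((t,a[k].min()))
    e=np.array(e); print(np.round(e,4).tolist(), np.degrees(np.arctan(np.polyfit(e[:,0],e[:,1],1)[0])))
    m=(z>.1)&(z<.125)&(a<A0-.025)&(a>A0-.09)
    q=np.c_[a,b,z][m]; print("handle",len(q),np.percentile(q,[2,50,98],0).round(4).tolist())
    m=(z>.128)&(z<.143)&(a<A0+.01)&(a>A0-.06)
    q=np.c_[a,b,z][m]; print("front top",len(q),np.percentile(q,[2,50,98],0).round(4).tolist())
E
```

```text
top top a [0.61569622 0.61725986 0.67063528 0.80646523 0.81680447] b [0.13994117 0.14222201 0.4147753  0.41753919]
[[0.14, 0.6171], [0.16, 0.617], [0.18, 0.6162], [0.2, 0.6159], [0.22, 0.6147], [0.24, 0.6171], [0.26, 0.6161]] -0.44776023878362375
handle 143 [[0.5524, 0.2168, 0.1068], [0.5594, 0.2838, 0.1163], [0.5921, 0.4009, 0.123]]
front top 388 [[0.5922, 0.1446, 0.1288], [0.6011, 0.2744, 0.1375], [0.617, 0.4079, 0.1423]]
side top a [0.61574341 0.61738807 0.67376496 0.81161478 0.82078592] b [0.13658834 0.13808072 0.41073733 0.41587095]
[[0.14, 0.6175], [0.16, 0.617], [0.18, 0.6171], [0.2, 0.617], [0.22, 0.6163], [0.24, 0.6162], [0.26, 0.6174]] -0.2520483132184339
handle 125 [[0.5527, 0.2131, 0.1036], [0.563, 0.292, 0.115], [0.5922, 0.5286, 0.1225]]
front top 249 [[0.592, 0.1393, 0.1283], [0.6011, 0.2497, 0.1368], [0.6224, 0.4107, 0.1418]]
```

Run:
```python
from h import *
from plant import r
st=r.get_state(); move(st,[.247,.628,.30],[180,0,-21.5]); move(st,[.60,.14,.30],[180,0,-103.5])
p=st["tcp_pos"];print(np.linalg.norm(np.array([.6,.14,.3])-p)/.04)
```

```text
units shift [-0.   -0.   -1.43] turn [ 0.01 -0.    0.  ]
units shift [12.68  8.12 -1.42] turn [ 1.000e-02 -1.000e-02  1.025e+01]
15.120544076597051
```

>>> apply_moves(
  targets=[
    [[0,0,-0.8],[0,0,0],87],
    [[0.4,0.2,-0.7],[0,0,0],87],
    [[0.8,0.5,0],[0,0,0],87],
    [[0.8,0.5,0],[0,0,0],87],
    [[0.8,0.5,0],[0,0,0],87],
  ],
)

```text
time_s: 0.65
tcp_pos: [0.3255, 0.5232, 0.3016]
eef_rot: [179.6, -0.1, -21.2]
contact_force: [0.3, 1.0, -0.1]
gripper_width: 0.0872
```

>>> apply_moves(
  targets=[
    [[0.8,0.5,0],[0,0,0],87],
    [[0.8,0.5,0],[0,0,0],87],
    [[0.8,0.5,0],[0,0,0],87],
    [[0.8,0.5,0],[0,0,0],87],
    [[0.8,0.5,0],[0,0,0],87],
  ],
)

```text
time_s: 1.15
tcp_pos: [0.4415, 0.3651, 0.3019]
eef_rot: [179.5, -0.0, -21.1]
contact_force: [0.6, 0.3, 0.5]
gripper_width: 0.0871
```

>>> apply_moves(
  targets=[
    [[0,0,0],[0,0,1],50],
    [[0,0,0],[0,0,1],50],
    [[0,0,0],[0,0,1],50],
    [[0,0,0],[0,0,1],50],
    [[0,0,0],[0,0,1],50],
  ],
)

```text
time_s: 1.65
tcp_pos: [0.4441, 0.3591, 0.3013]
eef_rot: [179.6, -0.4, -62.8]
contact_force: [-1.1, 0.3, -0.6]
gripper_width: 0.0532
```

>>> apply_moves(
  targets=[
    [[0,0,0],[0,0,1],20],
    [[0,0,0],[0,0,1],20],
    [[0,0,0],[0,0,1],20],
    [[0,0,0],[0,0,1],20],
    [[0,0,0],[0,0,1],20],
  ],
)

```text
time_s: 2.15
tcp_pos: [0.4435, 0.3582, 0.2998]
eef_rot: [179.8, -0.7, -104.5]
contact_force: [-0.7, -0.9, 0.2]
gripper_width: 0.0211
```

Run:
```python
from h import *
from plant import r
st=r.get_state(); move(st,[.60,.14,.30],[180,0,-103.5])
```

```text
units shift [ 4.3  -5.16  0.04] turn [ 0.02 -0.09 -0.13]
```

>>> apply_moves(
  targets=[
    [[0.7,-0.8,0],[0,0,0],20],
    [[0.7,-0.9,0],[0,0,0],20],
    [[0.7,-0.9,0],[0,0,0],20],
    [[0.7,-0.9,0],[0,0,0],20],
    [[0.7,-0.9,0],[0,0,-0.1],20],
  ],
)

```text
time_s: 2.65
tcp_pos: [0.5788, 0.1768, 0.3001]
eef_rot: [179.8, -0.7, -103.6]
contact_force: [2.0, 1.3, 0.2]
gripper_width: 0.0202
```

>>> apply_moves(
  targets=[
    [[0.6,-0.7,0],[0,0,0],20],
    [[0,0,0],[0,0,0],20],
    [[0,0,0],[0,0,0],20],
  ],
)

```text
time_s: 2.95
tcp_pos: [0.6033, 0.1404, 0.2985]
eef_rot: [179.6, -0.8, -104.0]
contact_force: [0.1, 1.5, -0.6]
gripper_width: 0.0202
```

```bash
cat > look.py <<'E'
import sys
from h import *
from plant import r
def look(n,tag):
    st=r.get_state(); c=r.capture(n); cv2.imwrite(f"pics/{n}{tag}.png",c["img"]); np.savez(f"{n}{tag}.npz",**c,**{k:st[k] for k in("tcp_pos","eef_rot")})
    print(st["time_s"],st["tcp_pos"].round(4),st["eef_rot"].round(2),st["gripper_width"].round(4)); return c,st
if __name__=="__main__": look(sys.argv[1],sys.argv[2])
E
python3 look.py wrist 1
```

```text
Traceback (most recent call last):
  File "look.py", line 7, in <module>
    if __name__=="__main__": look(sys.argv[1],sys.argv[2])
                             ~~~~^^^^^^^^^^^^^^^^^^^^^^^^^
  File "look.py", line 6, in look
    print(st["time_s"],st["tcp_pos"].round(4),st["eef_rot"].round(2),st["gripper_width"].round(4)); return c,st
                                                                     ^^^^^^^^^^^^^^^^^^^^^^^^^
AttributeError: 'float' object has no attribute 'round'
```

View pics/wrist1.png

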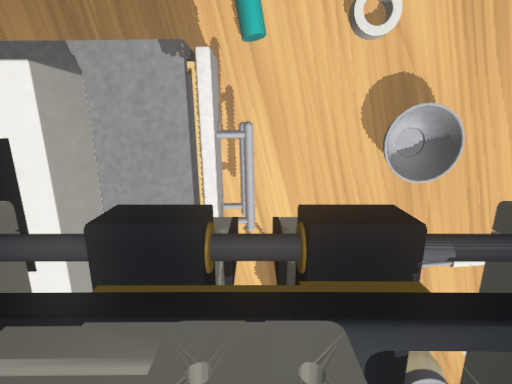

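The wrist view shows the bar at u≈249, v≈122–228, the drawer front edge at u≈205–218, and the fingers below at v≈250.

```bash
sed -i 's/st\["gripper_width"\].round(4)/st["gripper_width"]/' look.py
python3 - <<'E'
from h import *
c=dict(np.load("wrist1.npz"));P=cloud(c,c)
def line(q,nm):
    q=q[~np.isnan(q[:,0])]; v=cv2.fitLine(q[:,:2].astype(np.float32),cv2.DIST_HUBER,0,.001,.001).ravel(); v=v*np.sign(v[1])if 0 else v
    print(nm,len(q),np.median(q,0).round(4),"y-axis yaw",np.degrees(np.arctan2(v[1],v[0]))%180-90, "pt",v[2:], "z95",np.percentile(q[:,2],[5,95]).round(4)); return v
z=P[...,2]; u=np.arange(512)[None]+0*z; w=np.arange(384)[:,None]+0*z
m=(u>243)&(u<256)&(w>122)&(w<232)&(z>.108)&(z<.125); v=line(P[m],"bar")
q=P[m]; i=np.argmin(q[:,1]); print("bar low-y end",q[i])
m=(u>190)&(u<222)&(w>45)&(w<205)&(z>.132)&(z<.145); line(P[m],"front top"); 
yaw=np.radians(-13.3); X=np.array([np.cos(yaw),np.sin(yaw)]);Y=np.array([-X[1],X[0]])
q=P[m];a=q[:,:2]@X; print(np.nanpercentile(a,[1,5,50,95,99]))
m=(u>243)&(u<256)&(w>122)&(w<232)&(z>.108)&(z<.125);q=P[m];a=q[:,:2]@X;b=q[:,:2]@Y; print("bar",np.nanpercentile(a,[2,50,98]),np.nanpercentile(b,[0,1,50]))
m=(u>40)&(u<195)&(w>35)&(w<200)&(z>.146)&(z<.155);q=P[m];a=q[:,:2]@X;b=q[:,:2]@Y; print("top",np.nanpercentile(a,[.5,2,50]),np.nanpercentile(b,[.5,1,2,50]),np.nanmedian(q[:,2]))
e=[]
for t in np.arange(.15,.26,.01):
    k=abs(b-t)<.005
    if k.sum()>5:e.append((t,np.percentile(a[k],2)))
e=np.array(e);print(e.round(4).tolist(),np.degrees(np.arctan(np.polyfit(e[:,0],e[:,1],1)[0])))
E
```

```text
bar 991 [0.6099 0.1374 0.1167] y-axis yaw -13.417641 pt [0.6100812  0.13795511] z95 [0.1139 0.1183]
bar low-y end [0.59976515 0.07707892 0.1151087 ]
front top 2450 [0.6378 0.0704 0.1375] y-axis yaw -13.78434 pt [0.6385429  0.07140031] z95 [0.1358 0.139 ]
[0.59719389 0.59767751 0.60462411 0.61209628 0.62033984]
bar [0.55693096 0.56195444 0.56725519] [0.21298739 0.21408826 0.27385167]
top [0.62040364 0.62167074 0.6718762 ] [0.13734289 0.13786128 0.13892333 0.20079832] 0.15011027371643473
[[0.15, 0.6224], [0.16, 0.6223], [0.17, 0.6218], [0.18, 0.6217], [0.19, 0.6218], [0.2, 0.6216], [0.21, 0.6218], [0.22, 0.6216], [0.23, 0.6214], [0.24, 0.6212], [0.25, 0.6214], [0.26, 0.6215]] -0.4889000540589267
```

Run:
```python
from h import *
from plant import r
st=r.get_state(); move(st,[.6104,.1392,.18],[180,0,-103.5])
```

```text
units shift [-0.05 -0.21  2.96] turn [ 0.04 -0.11 -0.05]
```

>>> apply_moves(
  targets=[
    [[0,-0.2,0.5],[0,-0.1,0],20],
    [[0,0,0.9],[0,0,0],20],
    [[0,0,0.9],[0,0,0],20],
    [[0,0,0.7],[0,0,0],20],
    [[0,0,0],[0,0,0],20],
  ],
)

```text
time_s: 3.5
tcp_pos: [0.6085, 0.144, 0.1771]
eef_rot: [179.8, 0.2, -103.6]
contact_force: [0.4, -0.6, -0.7]
gripper_width: 0.0205
```

Run:
```python
from h import *
from plant import r
st=r.get_state(); print(st["tcp_pos"],st["eef_rot"]);move(st,[.6104,.1392,.116],[180,0,-103.5])
```

```text
[0.60850744 0.14404357 0.17709632] [ 179.83239448    0.18822539 -103.5891197 ]
units shift [ 0.11 -0.08  1.53] turn [ 0.02  0.02 -0.01]
```

>>> apply_moves(
  targets=[
    [[0.1,-0.1,0.2],[0,0,0],20],
    [[0,0,0.3],[0,0,0],20],
    [[0,0,0.3],[0,0,0],20],
    [[0,0,0],[0,0,0],20],
  ],
)

```text
time_s: 3.9
tcp_pos: [0.6129, 0.1418, 0.147]
eef_rot: [-179.9, 0.4, -103.4]
contact_force: [-0.2, 0.5, -0.5]
gripper_width: 0.0203
```

Run:
```python
from h import *
from plant import r
st=r.get_state(); print(st["tcp_pos"],st["eef_rot"]);move(st,[.6104,.1392,.116],[180,0,-103.5])
```

```text
[0.61286053 0.14180191 0.14702309] [-179.91441779    0.36076879 -103.37889732]
units shift [0.08 0.05 0.78] turn [-0.01  0.05  0.02]
```

>>> apply_moves(
  targets=[
    [[0.05,0.05,0.25],[0,0,0],20],
    [[0,0,0.25],[0,0,0],20],
    [[0,0,0.25],[0,0,0],20],
    [[0,0,0],[0,0,0],20],
  ],
)

```text
time_s: 4.3
tcp_pos: [0.6109, 0.1404, 0.1156]
eef_rot: [-179.8, 0.4, -103.4]
contact_force: [-0.1, -0.0, 0.6]
gripper_width: 0.0205
```

>>> apply_moves(
  squeeze=15,
  targets=[
    [[0,0,0],[0,0,0],5],
    [[0,0,0],[0,0,0],5],
    [[0,0,0],[0,0,0],5],
  ],
)

```text
time_s: 4.6
tcp_pos: [0.6108, 0.1403, 0.1153]
eef_rot: [-179.9, 0.4, -103.4]
contact_force: [0.7, -0.4, -2.4]
gripper_width: 0.0108
```

>>> apply_moves(
  targets=[
    [[0,0.3,0],[0,0,0],5],
    [[0,0.6,0],[0,0,0],5],
    [[0,0.6,0],[0,0,0],5],
    [[0,0.6,0],[0,0,0],5],
    [[0,0.4,0],[0,0,0],5],
  ],
)

```text
time_s: 5.1
tcp_pos: [0.5126, 0.163, 0.1153]
eef_rot: [-179.7, 0.4, -103.5]
contact_force: [1.6, 1.3, -4.5]
gripper_width: 0.0104
```

>>> apply_moves(
  targets=[
    [[0,0.3,0],[0,0,0],5],
    [[0,0.3,0],[0,0,0],5],
    [[0,0,0],[0,0,0],5],
  ],
)

```text
time_s: 5.4
tcp_pos: [0.4855, 0.1692, 0.1153]
eef_rot: [-179.7, 0.5, -103.5]
contact_force: [0.7, 1.4, -5.7]
gripper_width: 0.0103
```

Pulled 129 mm. I'll continue gently to the stop.

>>> apply_moves(
  targets=[
    [[0,0.2,0],[0,0,0],5],
    [[0,0.2,0],[0,0,0],5],
    [[0,0.1,0],[0,0,0],5],
    [[0,0.1,0],[0,0,0],5],
  ],
)

```text
time_s: 5.8
tcp_pos: [0.4684, 0.1735, 0.1156]
eef_rot: [-179.0, 0.5, -103.3]
contact_force: [29.0, -14.0, -22.9]
gripper_width: 0.0163
```

>>> apply_moves(
  targets=[
    [[0,-0.08,0],[0,0,0],5],
    [[0,0,0],[0,0,0],5],
  ],
)

```text
time_s: 6.0
tcp_pos: [0.4732, 0.1722, 0.1157]
eef_rot: [-178.8, 0.5, -103.4]
contact_force: [-1.2, 2.2, -1.7]
gripper_width: 0.0101
```

>>> apply_moves(
  targets=[
    [[0,0,0],[0,0,0],20],
    [[0,0,0],[0,0,0],20],
    [[0,0,0],[0,0,0],20],
  ],
)

```text
time_s: 6.3
tcp_pos: [0.4733, 0.1729, 0.1165]
eef_rot: [-178.8, 0.6, -103.4]
contact_force: [-0.2, 0.5, -0.1]
gripper_width: 0.0199
```

>>> apply_moves(
  targets=[
    [[0,0,-0.3],[0,0,0],20],
    [[0,0,-0.7],[0,0,0],20],
    [[0,0,-1],[0,0,0],30],
    [[0,0,-1],[0,0,0],40],
    [[0,0,-1],[0,0,0],60],
  ],
)

```text
time_s: 6.8
tcp_pos: [0.4663, 0.1706, 0.2805]
eef_rot: [-179.1, 0.1, -103.4]
contact_force: [0.9, 0.8, -1.0]
gripper_width: 0.0383
```

Run:
```python
from h import *
from look import look
c,st=look("top","2"); cv2.imwrite("pics/top2c.png",cv2.resize(c["img"][90:230,160:290],None,fx=4,fy=4))
look("side","2")
move(st,[.60,.06,.33],[180,0,-13.5])
```

```text
6.8 [0.4663 0.1706 0.2805] [-1.7913e+02  1.1000e-01 -1.0337e+02] 0.03834124432211134
6.85 [0.4692 0.1718 0.2882] [-178.66    0.49 -103.3 ] 0.04212074642327143
units shift [ 1.92 -3.91 -1.18] turn [ -0.1   -0.07 -11.23]
```

View pics/top2c.png

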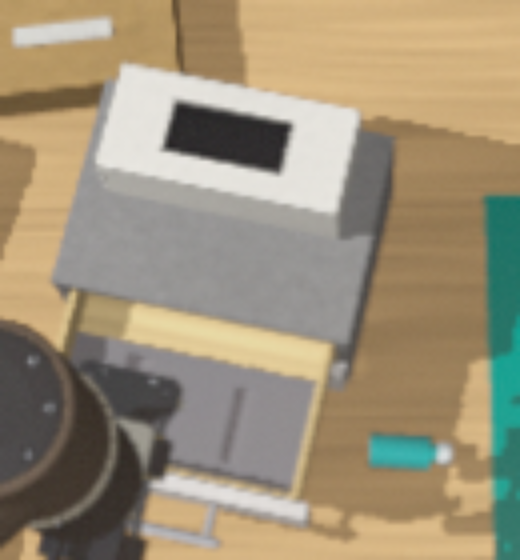

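The drawer is out, with the handle at lower left and the grey insert visible. I'll move to its left side for a wrist view of the troughs.

Run:
```python
from h import *
from plant import r
st=r.get_state();move(st,[.62,.29,.34],[180,0,-103.4])
```

```text
units shift [-3.75 -3.02 -1.27] turn [-0.16  0.07  0.01]
```

>>> apply_moves(
  targets=[
    [[0,0,-1],[-0.1,0.1,0],80],
    [[-0.7,-0.6,-0.3],[0,0,0],80],
    [[-0.8,-0.6,0],[0,0,0],80],
    [[-0.8,-0.6,0],[0,0,0],80],
    [[-0.8,-0.6,0],[0,0,0],80],
  ],
)

```text
time_s: 7.4
tcp_pos: [0.5895, 0.2704, 0.3509]
eef_rot: [-179.1, 0.4, -103.3]
contact_force: [-0.1, 0.4, -0.1]
gripper_width: 0.0793
```

>>> apply_moves(
  targets=[
    [[-0.5,-0.5,0],[0,0,0],80],
    [[0,0,0],[0,0,0],80],
    [[0,0,0],[0,0,0],80],
  ],
)

```text
time_s: 7.7
tcp_pos: [0.6167, 0.2887, 0.3506]
eef_rot: [-179.1, 0.3, -103.2]
contact_force: [0.2, -0.5, 0.1]
gripper_width: 0.0802
```

```bash
python3 look.py wrist 3
```

```text
7.7 [0.6167 0.2887 0.3506] [-179.12    0.3  -103.23] 0.08023974933122961
```

View pics/wrist3.png

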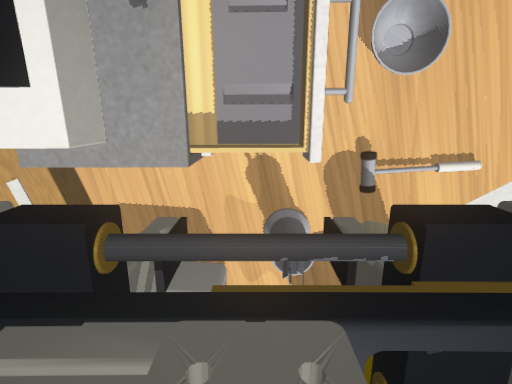

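The big trough appears at (258,90) and the small one at (258,3). I went too far left, so I'll go back 80 mm.

>>> apply_moves(
  targets=[
    [[0.7,0,0],[-0.1,0,0],80],
    [[0.7,0,0],[0,0,0],80],
    [[0.6,0,0],[0,0,0],80],
    [[0,0,0],[0,0,0],80],
    [[0,0,0],[0,0,0],80],
  ],
)

```text
time_s: 8.25
tcp_pos: [0.5932, 0.2063, 0.3536]
eef_rot: [-179.8, 0.5, -103.2]
contact_force: [-0.1, -0.5, -0.0]
gripper_width: 0.0801
```

```bash
python3 look.py wrist 4
```

```text
8.25 [0.5932 0.2063 0.3536] [-179.84    0.45 -103.15] 0.08005815778602039
```

View pics/wrist4.png

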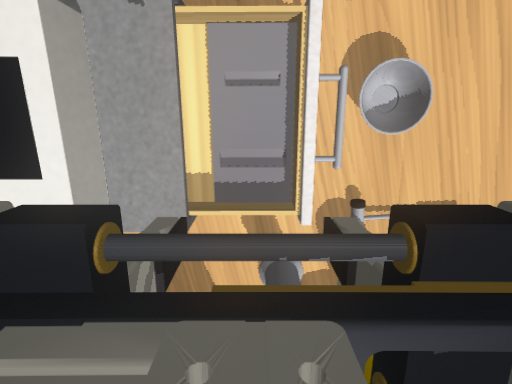

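Run:
```python
from h import *
c=dict(np.load("wrist4.npz"));P=cloud(c,c)
im=c["img"][0:220,170:350]
e=cv2.createCLAHE(4,(4,4)).apply(cv2.cvtColor(im,cv2.COLOR_BGR2GRAY))
cv2.imwrite("pics/w4c.png",cv2.resize(e,None,fx=2.7*1.0,fy=2.7,interpolation=cv2.INTER_CUBIC))
for u in(252,235,270):
    print(u,[(v,*(P[v,u]*1000).round(1)) for v in range(30,205,5)] if u==252 else [(v,(P[v,u,2]*1000).round(1)) for v in range(60,180,3)])
```

```text
252 [(30, np.float64(559.8), np.float64(39.5), np.float64(95.4)), (35, np.float64(561.1), np.float64(45.0), np.float64(95.2)), (40, np.float64(562.4), np.float64(50.4), np.float64(94.7)), (45, np.float64(563.8), np.float64(56.6), np.float64(97.5)), (50, np.float64(565.1), np.float64(61.9), np.float64(96.0)), (55, np.float64(566.4), np.float64(67.6), np.float64(96.0)), (60, np.float64(567.7), np.float64(73.1), np.float64(94.5)), (65, np.float64(569.2), np.float64(79.3), np.float64(96.9)), (70, np.float64(570.5), np.float64(85.0), np.float64(96.2)), (75, np.float64(571.8), np.float64(90.5), np.float64(93.2)), (80, np.float64(573.2), np.float64(96.4), np.float64(92.3)), (85, np.float64(574.7), np.float64(102.7), np.float64(95.5)), (90, np.float64(576.1), np.float64(108.8), np.float64(96.2)), (95, np.float64(577.6), np.float64(114.9), np.float64(96.7)), (100, np.float64(579.0), np.float64(121.0), np.float64(96.2)), (105, np.float64(580.5), np.float64(127.2), np.float64(96.2)), (110, np.float64(582.0), np.float64(133.5), np.float64(96.4)), (115, np.float64(583.5), np.float64(139.8), np.fl
[... 2361 characters left out ...]
), (96, np.float64(94.8)), (99, np.float64(97.5)), (102, np.float64(96.1)), (105, np.float64(95.8)), (108, np.float64(95.3)), (111, np.float64(96.4)), (114, np.float64(95.1)), (117, np.float64(97.6)), (120, np.float64(97.2)), (123, np.float64(96.3)), (126, np.float64(96.3)), (129, np.float64(96.5)), (132, np.float64(96.5)), (135, np.float64(95.7)), (138, np.float64(95.1)), (141, np.float64(96.4)), (144, np.float64(95.5)), (147, np.float64(94.6)), (150, np.float64(93.6)), (153, np.float64(91.9)), (156, np.float64(88.8)), (159, np.float64(90.2)), (162, np.float64(92.7)), (165, np.float64(94.6)), (168, np.float64(96.9)), (171, np.float64(94.9)), (174, np.float64(95.1)), (177, np.float64(96.3))]
```

View pics/w4c.png

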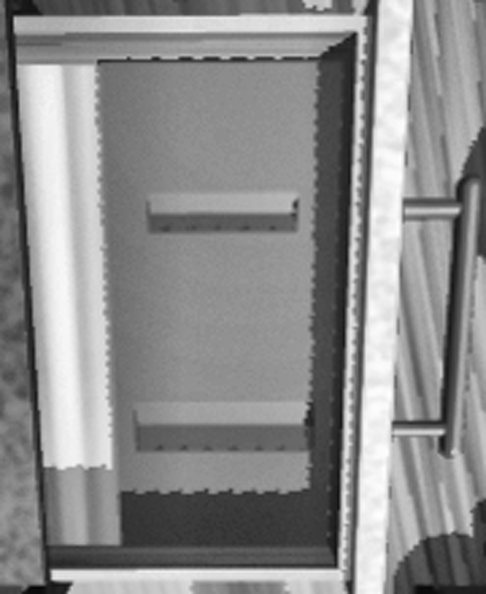

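Run:
```python
from h import *
c=dict(np.load("wrist4.npz"));P=cloud(c,c)
z0=np.median(P[92:145,215:285,2][~np.isnan(P[92:145,215:285,2])]);print("z0",z0)
f=lambda x,y:(170+(x+.5)/2.7-.5,(y+.5)/2.7-.5)
yaw=np.radians(-13.5); X=np.array([np.cos(yaw),np.sin(yaw)]);Y=np.array([-X[1],X[0]])
for nm,co in dict(small=[(148,193),(298,193),(149,232),(297,232)],big=[(135,402),(310,402),(136,451),(313,451)]).items():
    Q=onplane(c,[f(*k) for k in co],z0,c); ab=np.c_[Q[:,:2]@X,Q[:,:2]@Y]; m=Q.mean(0)
    print(nm,Q.mean(0),ab.mean(0),"len",ab[0,0]-ab[1,0],ab[2,0]-ab[3,0],"wid",ab[:,1].round(4))
    for i,j in((1,0),(3,2)):
        d=Q[i]-Q[j]; print("yaw",np.degrees(np.arctan2(-d[1],-d[0])))
# front top inner/outer, bar
z=P[...,2];u=np.arange(512)[None]+0*z; w=np.arange(384)[:,None]+0*z
m=(u>296)&(u<325)&(w>10)&(w<200)&(z>.133)&(z<.143);q=P[m][:,:2];v=cv2.fitLine(q.astype(np.float32),cv2.DIST_HUBER,0,.001,.001).ravel();print("front yaw",np.degrees(np.arctan2(v[1],v[0]))%180-90,np.nanpercentile(q@X,[2,50,98]))
m=(u>330)&(u<352)&(w>66)&(w<165)&(z>.108)&(z<.125);q=P[m][:,:2];v=cv2.fitLine(q.astype(np.float32),cv2.DIST_HUBER,0,.001,.001).ravel();print("bar yaw",np.degrees(np.arctan2(v[1],v[0]))%180-90,np.nanpercentile(q@X,[2,50,98]),np.nanpercentile(q@Y,[1,99]))
m=(u>90)&(u<190)&(w>10)&(w<200)&(z>.145)&(z<.155);q=P[m][:,:2];e=[]
a,b=q@X,q@Y
for t in np.arange(b.min()+.01,b.max(),.01):
    k=abs(b-t)<.005
    if k.sum()>5:e.append((t,np.percentile(a[k],2)))
e=np.array(e);print(e[:,1].round(4),np.degrees(np.arctan(np.polyfit(e[:,0],e[:,1],1)[0])))
```

```text
z0 0.09614510029510595
small [0.57251815 0.09503066 0.0961451 ] [0.53451496 0.22605667] len 0.07211819466229008 0.07203765314153521 wid [0.2175 0.217  0.2351 0.2346]
yaw -13.1516973494336
yaw -13.14440676209981
big [0.59610114 0.19615708 0.0961451 ] [0.53383886 0.3298943 ] len 0.08997508434777801 0.09248484909738919 wid [0.3175 0.3169 0.343  0.3423]
yaw -13.110286829296736
yaw -13.100112701634544
front yaw -13.257797 [0.45632948 0.46398404 0.47108435]
bar yaw -11.966049 [0.41571314 0.42226622 0.43328517] [0.21567441 0.33399533]
[0.6204 0.6202 0.62   0.6205 0.6204 0.6204 0.62   0.62   0.6201 0.62
 0.62   0.6198 0.6195 0.6197 0.6193 0.6198 0.6193 0.6197 0.6192 0.6187
 0.619 ] -0.40647748175525733
```

>>> apply_moves(
  targets=[
    [[0,0,0],[0,0,-1],80],
    [[0,0,0],[0,0,-1],80],
    [[0,0,0],[0,0,-1],80],
    [[0,0,0],[0,0,-1],80],
    [[0,0,0],[0,0,-1],80],
  ],
)

```text
time_s: 8.8
tcp_pos: [0.5923, 0.2091, 0.3555]
eef_rot: [-179.4, 0.3, -61.6]
contact_force: [-0.6, -0.2, 0.3]
gripper_width: 0.08
```

>>> apply_moves(
  targets=[
    [[0,0,0],[0,0,-1],80],
    [[0,0,0],[0,0,-1],80],
    [[0,0,0],[0,0,-1],80],
    [[0,0,0],[0,0,-1],80],
    [[0,0,0],[0,0,-1],80],
  ],
)

```text
time_s: 9.3
tcp_pos: [0.5914, 0.2127, 0.3559]
eef_rot: [-179.4, -0.2, -19.7]
contact_force: [-0.7, 0.7, 1.0]
gripper_width: 0.0797
```

Run:
```python
from h import *
from plant import r
st=r.get_state();print(st["tcp_pos"],st["eef_rot"],st["joints"]);move(st,[.40,-.31,.33],[180,0,-13])
```

```text
[0.59135766 0.21273226 0.35592926] [-179.36890958   -0.18679732  -19.65803914] [ 37.44290743  13.09065503   4.75659469  -0.18824606 -81.03464556
  32.92839355]
units shift [-0.11 13.92  0.49] turn [-0.08 -0.03 -0.83]
```

>>> apply_moves(
  targets=[
    [[0,0.9,0],[0,0,-0.4],80],
    [[0,1,0],[0,0,-0.4],80],
    [[0,1,0],[-0.1,0,0],80],
    [[0,1,0],[0,0,0],80],
    [[0,1,0],[0,0,0],80],
  ],
)

```text
time_s: 9.8
tcp_pos: [0.541, 0.0253, 0.3534]
eef_rot: [179.7, -0.2, -12.0]
contact_force: [1.1, -0.1, 0.6]
gripper_width: 0.0802
```

>>> apply_moves(
  targets=[
    [[0,1,0],[0,0,0],80],
    [[0,1,0],[0,0,0],80],
    [[0,1,0],[0,0,0],80],
    [[0,1,0],[0,0,0],80],
    [[0,1,0],[0,0,0],80],
  ],
)

```text
time_s: 10.3
tcp_pos: [0.4974, -0.1746, 0.3562]
eef_rot: [179.8, -0.4, -11.7]
contact_force: [1.4, -0.4, -0.6]
gripper_width: 0.0802
```

Run:
```python
from h import *
from plant import r
st=r.get_state();move(st,[.40,-.31,.33],[180,0,-13])
```

```text
units shift [-1.7   3.81  0.66] turn [ 0.02 -0.05  0.16]
```

>>> apply_moves(
  targets=[
    [[-0.4,0.9,0.2],[0,0,0.1],80],
    [[-0.4,0.9,0.2],[0,0,0],80],
    [[-0.4,0.9,0.2],[0,0,0],80],
    [[-0.4,0.9,0],[0,0,0],80],
    [[0,0,0],[0,0,0],80],
  ],
)

```text
time_s: 10.8
tcp_pos: [0.4009, -0.3076, 0.3322]
eef_rot: [179.8, -0.5, -12.5]
contact_force: [-0.1, 0.5, 0.5]
gripper_width: 0.0796
```

>>> apply_moves(
  targets=[
    [[0,0,0],[0,0,0],80],
  ],
)

```text
time_s: 10.9
tcp_pos: [0.4007, -0.3079, 0.3323]
eef_rot: [179.8, -0.5, -12.6]
contact_force: [-1.0, 0.1, -0.5]
gripper_width: 0.0801
```

```bash
python3 look.py wrist 5; python3 look.py top 5
```

```text
10.9 [ 0.4007 -0.3079  0.3323] [179.79  -0.5  -12.62] 0.08014768413265905
10.95 [ 0.401  -0.3076  0.3325] [179.78  -0.5  -12.57] 0.08018313846829529
```

View pics/wrist5.png

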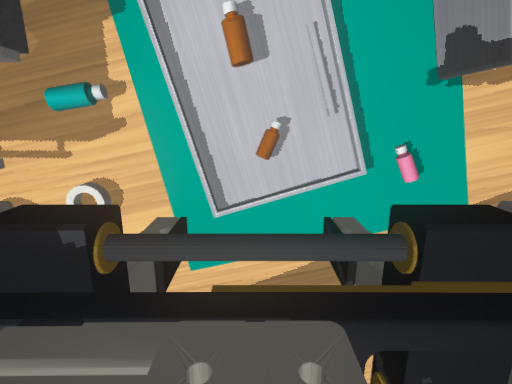

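View pics/top5.png

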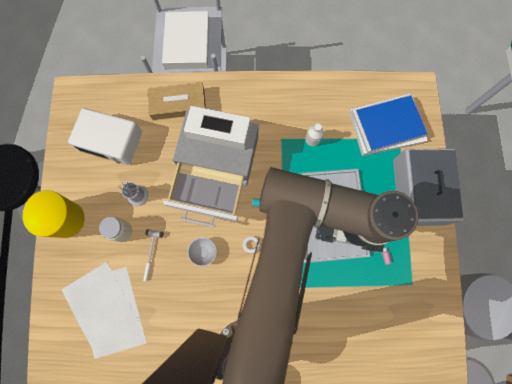

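```bash
cat > vial.py <<'E'
from h import *
def vial(c,st,box,zc,off):
    x0,y0,x1,y1=box; m=np.zeros(c["z_map"].shape,bool); m[y0:y1,x0:x1]=amber(c)[y0:y1,x0:x1]
    k,l,s,ce=cv2.connectedComponentsWithStats(m.astype(np.uint8)); i=1+np.argmax(s[1:,4]); m=l==i
    v,u=np.nonzero(m); Q=onplane(c,np.c_[u,v],zc,st)[:,:2]
    rc=cv2.minAreaRect((Q*1000).astype(np.float32)); 
    w,V=np.linalg.eigh(np.cov(Q.T)); d=V[:,1]
    # cap: bright pixels near either end
    P=cloud(c,st); cen=Q.mean(0); h=cv2.cvtColor(c["img"],cv2.COLOR_BGR2HSV)
    def bright(e):
        p=proj(c,np.r_[e,zc],st)[0].round().astype(int); return c["img"][max(p[1],0),p[0]].mean() if 0<=p[1]<384 else -1
    L=off+.012+w[1]**.5*1.0
    b1,b2=bright(cen+d*L*1.2),bright(cen-d*L*1.2)
    if b2>b1:d=-d
    rcc=np.array(rc[0])/1000
    print("n",m.sum(),"cen",cen,"rect",rc,"axis yaw",np.degrees(np.arctan2(d[1],d[0])),"origin",rcc+d*off, cen+d*off,"zmax",np.nanpercentile(P[m][:,2],[50,95]))
    return rcc+d*off,d
E
python3 - <<'E'
from vial import *
c=dict(np.load("wrist5.npz"))
vial(c,c,(200,0,270,80),.020,.010)
vial(c,c,(250,110,300,170),.015,.008)
cc=c["img"][0:230,120:380]; cv2.imwrite("pics/w5c.png",cv2.resize(cc,None,fx=2.6,fy=2.6,interpolation=cv2.INTER_CUBIC))
E
```

```text
n 861 cen [ 0.58416565 -0.3193291 ] rect ((584.5802612304688, -319.5589294433594), (67.6265869140625, 26.428804397583008), 0.588549792766571) axis yaw -1.0539931691872546 origin [ 0.59457857 -0.31974288] [ 0.59416396 -0.31951305] zmax [0.03524731 0.03755117]
n 331 cen [ 0.42737067 -0.33366755] rect ((428.1176452636719, -334.1474609375), (18.500293731689453, 47.92558288574219), 52.83710479736328) axis yaw 143.47533233388737 origin [ 0.42168884 -0.32938611] [ 0.42094186 -0.3289062 ] zmax [0.02575186 0.02762214]
```

View pics/w5c.png

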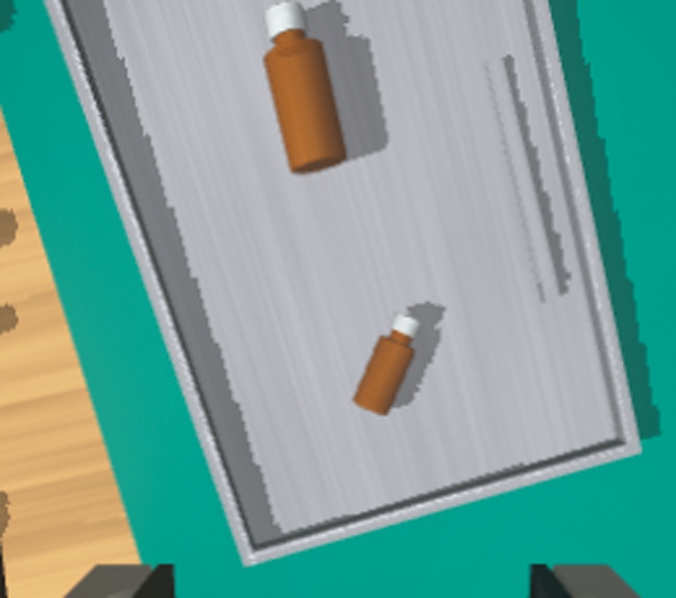

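The wrist crop shows the big amber vial with its cap up (far end), the small one with its cap up and to the right, and the tweezers at right near the tray edge. The pink and turquoise vials are outside the tray. I'll fit the axes from the depth.

```bash
cat > vial2.py <<'E'
from h import *
def vial2(c,st,cen,r,L,yaw0,floor=.003,bodyf=None):
    P=cloud(c,st).reshape(-1,3); P=P[~np.isnan(P[:,0])]
    P=P[(np.hypot(P[:,0]-cen[0],P[:,1]-cen[1])<L*.75)]
    q=P[P[:,2]>floor+1.35*r]          # upper part
    v=cv2.fitLine(q[:,:2].astype(np.float32),cv2.DIST_HUBER,0,.001,.001).ravel()
    d=v[:2]; t=np.array([np.cos(np.radians(yaw0)),np.sin(np.radians(yaw0))]); d=d*np.sign(d@t); n=np.array([-d[1],d[0]])
    a=P[P[:,2]>floor+.5*r]; s=(a[:,:2]-v[2:])@d; e=(a[:,:2]-v[2:])@n; k=abs(e)<r*1.1; s=s[k]
    lo,hi=np.percentile(s,[.5,99.5]); sb=(q[:,:2]-v[2:])@d; eb=(q[:,:2]-v[2:])@n
    o=v[2:]+d*(lo+hi)/2; o2=v[2:]+d*(np.percentile(sb,.5)+L/2); mid=np.mean(np.percentile(eb,[3,97]))
    print("yaw",np.degrees(np.arctan2(d[1],d[0])),"len",hi-lo,"origin",o,"from base",o2,"upper half width",np.percentile(eb,[3,97]),"expect",r*np.sqrt(1-.35**2),"top",np.percentile(q[:,2],97))
    return o2,d
E
python3 - <<'E'
from vial2 import *
for n in ("wrist5","top0","side0"):
    c=dict(np.load(n+".npz")); st=c if n[0]=="w" else None
    print(n);vial2(c,st,(.594,-.32),.017,.08,0); vial2(c,st,(.435,-.338),.012,.06,-36)
E
```

```text
wrist5
yaw 0.6450898173686742 len 0.07957010626223959 origin [ 0.58791551 -0.32117376] from base [ 0.58824973 -0.32117   ] upper half width [-0.0142509   0.01417207] expect 0.015924744895915915 top 0.037601967578587296
yaw -101.05802603712078 len 0.08526366710149605 origin [ 0.42159988 -0.33541175] from base [ 0.42401763 -0.32304045] upper half width [-0.01520017  0.01154803] expect 0.011240996397117117 top 0.43066931141053777
top0
yaw 1.901055102184278 len 0.0778952846036919 origin [ 0.58376149 -0.31993206] from base [ 0.58511019 -0.31988729] upper half width [-0.01514058  0.01355307] expect 0.015924744895915915 top 0.04083007756377479
yaw -38.47931547287042 len 0.08200015151691226 origin [ 0.43250202 -0.34079858] from base [ 0.43022958 -0.33899234] upper half width [-0.00971664  0.00805195] expect 0.011240996397117117 top 0.030555689363987216
side0
yaw 3.0251468133877712 len 0.07978383434010433 origin [ 0.58626038 -0.32832695] from base [ 0.5869747 -0.3282892] upper half width [-0.00846197  0.01618701] expect 0.015924744895915915 top 0.03739239742301102
yaw -33.2616554621711 len 0.05971570755159135 origin [ 0.42770618 -0.34230635] from base [ 0.42770126 -0.34230312] upper half width [-0.00677012  0.01054032] expect 0.011240996397117117 top 0.026922534794606694
```

```bash
sed -i 's/    P=P\[(np.hypot/    P=P[P[:,2]<.06+floor]\n    P=P[(np.hypot/' vial2.py
python3 - <<'E'
from vial2 import *
from plant import r
c=dict(np.load("wrist5.npz")); vial2(c,c,(.435,-.338),.012,.06,-36)
st=r.get_state(); move(st,[.582,-.321,.14],[180,0,.6]);move(st,[.582,-.321,.332],[180,0,.6])
E
```

```text
yaw -36.17590205022113 len 0.0590349891721779 origin [ 0.43186459 -0.33724938] from base [ 0.43234293 -0.33759916] upper half width [-0.01018662  0.00966494] expect 0.011240996397117117 top 0.02775907841840186
units shift [ 4.44 -0.66  4.85] turn [ 0.03 -0.06 -1.64]
units shift [ 4.48 -0.65  0.05] turn [ 0.03 -0.06 -1.64]
```

>>> apply_moves(
  targets=[
    [[0,0,0],[0,0,-0.9],60],
    [[0,0,0],[0,0,-0.8],60],
    [[0.9,0,0.5],[0,0,0],60],
    [[0.9,0,0.6],[0,0,0],60],
    [[0.9,0,0.6],[0,0,0],60],
  ],
)

```text
time_s: 11.5
tcp_pos: [0.5168, -0.3001, 0.271]
eef_rot: [179.4, -1.2, 2.1]
contact_force: [0.1, 0.0, -0.8]
gripper_width: 0.0599
```

Run:
```python
from h import *
from plant import r
st=r.get_state(); move(st,[.582,-.321,.14],[180,0,.6])
```

```text
units shift [1.54 0.55 3.31] turn [ 0.07 -0.14  0.18]
```

>>> apply_moves(
  targets=[
    [[0.7,0.2,0.7],[0.1,-0.2,0.2],60],
    [[0.7,0.2,0.8],[0,0,0],60],
    [[0.1,0.1,0.8],[0,0,0],60],
    [[0,0,0.8],[0,0,0],60],
    [[0,0,0],[0,0,0],60],
  ],
)

```text
time_s: 12.0
tcp_pos: [0.5881, -0.3102, 0.1374]
eef_rot: [-179.7, 0.7, 1.1]
contact_force: [-0.4, 0.5, -0.0]
gripper_width: 0.0598
```

```bash
python3 - <<'E'
from h import *
from plant import r
st=r.get_state(); move(st,[.582,-.321,.028],[180,0,.6])
E
python3 look.py wrist 6
```

```text
units shift [-0.12  0.28  2.74] turn [-0.04  0.09  0.07]
12.0 [ 0.5881 -0.3102  0.1374] [-179.67    0.73    1.13] 0.05975571796216145
```

View pics/wrist6.png

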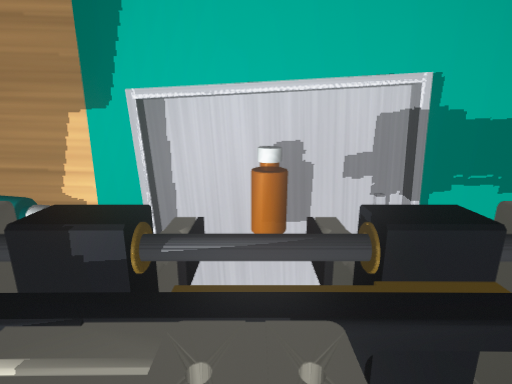

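The big vial is at u≈269 with its cap at v≈155, and the jaw centre is at u≈255. I need to shift in +tool y.

Run:
```python
from vial2 import *
c=dict(np.load("wrist6.npz")); o,d=vial2(c,c,(.588,-.32),.017,.08,0)
```

```text
yaw 0.7296303845847365 len 0.07771670485736111 origin [ 0.58974557 -0.32095919] from base [ 0.59095095 -0.32094384] upper half width [-0.01447974  0.01379162] expect 0.015924744895915915 top 0.037360764860399145
```

>>> apply_moves(
  targets=[
    [[-0.15,0.25,0.5],[0,0.1,0],60],
    [[0,0,0.7],[0,0,0],60],
    [[0,0,0.6],[0,0,0],60],
    [[0,0,0],[0,0,0],60],
  ],
)

```text
time_s: 12.45
tcp_pos: [0.5913, -0.3201, 0.0774]
eef_rot: [179.9, -1.0, 1.6]
contact_force: [-0.4, 0.4, -0.7]
gripper_width: 0.0599
```

Run:
```python
from h import *
from plant import r
st=r.get_state(); move(st,[.582,-.321,.028],[180,0,.6])
```

```text
units shift [-0.25  0.01  1.23] turn [ 0.01 -0.13  0.12]
```

>>> apply_moves(
  targets=[
    [[-0.25,0,0.3],[0,-0.1,0.1],60],
    [[0,0,0.4],[0,0,0],60],
    [[0,0,0.2],[0,0,0],60],
    [[0,0,0],[0,0,0],60],
  ],
)

```text
time_s: 12.85
tcp_pos: [0.5852, -0.3207, 0.0461]
eef_rot: [179.7, -0.7, 0.8]
contact_force: [0.1, -0.7, 0.9]
gripper_width: 0.0595
```

Run:
```python
from h import *
from plant import r
st=r.get_state(); move(st,[.582,-.321,.028],[180,0,.6])
```

```text
units shift [-0.08  0.    0.45] turn [ 0.04 -0.09  0.03]
```

>>> apply_moves(
  targets=[
    [[-0.1,0,0.2],[0,-0.1,0],60],
    [[0,0,0.2],[0,0,0],60],
    [[0,0,0.05],[0,0,0],60],
    [[0,0,0],[0,0,0],60],
  ],
)

```text
time_s: 13.25
tcp_pos: [0.5815, -0.3211, 0.0272]
eef_rot: [179.7, 0.1, 0.8]
contact_force: [-0.2, -0.2, 0.5]
gripper_width: 0.0599
```

>>> apply_moves(
  squeeze=10,
  targets=[
    [[0,0,0],[0,0,0],28],
    [[0,0,0],[0,0,0],28],
    [[0,0,0],[0,0,0],28],
    [[0,0,0],[0,0,0],28],
    [[0,0,0],[0,0,0],28],
  ],
)

```text
time_s: 13.75
tcp_pos: [0.582, -0.3214, 0.0279]
eef_rot: [179.6, 0.1, 0.8]
contact_force: [0.4, -1.2, -0.6]
gripper_width: 0.0336
```

>>> apply_moves(
  targets=[
    [[0,0,-0.2],[0,0,0],28],
    [[0,0,-0.4],[0,0,0],28],
    [[0,0,-0.6],[0,0,0],28],
  ],
)

```text
time_s: 14.05
tcp_pos: [0.5796, -0.3203, 0.0743]
eef_rot: [179.8, 0.5, 0.8]
contact_force: [0.4, 0.0, -0.6]
gripper_width: 0.0336
```

>>> apply_moves(
  targets=[
    [[0,0,-0.8],[0,0,0.4],28],
    [[0,0,-0.9],[0,0,0.4],28],
    [[0,0,-0.9],[0,0,0.4],28],
    [[0,0,-0.9],[0,0,0.4],28],
    [[0,0,-0.7],[0,0,0.1],28],
  ],
)

```text
time_s: 14.55
tcp_pos: [0.5792, -0.3192, 0.2507]
eef_rot: [179.7, 0.5, -13.3]
contact_force: [0.8, -0.4, -0.5]
gripper_width: 0.0334
```

```bash
python3 - <<'E'
from h import *
from plant import r
st=r.get_state(); print(st["tcp_pos"],st["eef_rot"],st["gripper_width"]);move(st,[.5898,.1977,.24],[180,0,-13.1])
E
python3 look.py wrist 7
```

```text
[ 0.57919236 -0.31917176  0.25070904] [179.66285117   0.50874667 -13.34339772] 0.03343671643841762
units shift [ -2.72 -12.64   0.22] turn [ 0.04  0.06 -0.03]
14.55 [ 0.5792 -0.3192  0.2507] [179.66   0.51 -13.34] 0.03343671643841762
```

View pics/wrist7.png

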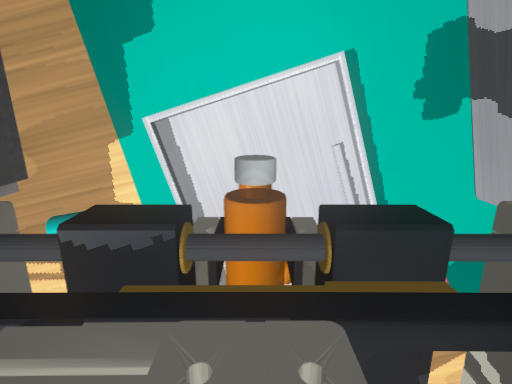

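The big vial is held between the fingers with its cap forward. I'll measure its position in the tool frame.

```bash
cat > held.py <<'E'
from h import *
def held(tag,box):
    c=dict(np.load(tag+".npz")); R=Ro.from_euler("xyz",c["eef_rot"],degrees=True)
    P=R.inv().apply(cloud(c,c).reshape(-1,3)-c["tcp_pos"]).reshape(384,512,3)
    x0,y0,x1,y1=box; q=P[y0:y1,x0:x1].reshape(-1,3); q=q[(abs(q[:,2])<.05)&(abs(q[:,1])<.02)&(q[:,0]<.08)]
    print("x pct",np.percentile(q[:,0],[50,95,98,99.5]))
    for lo,hi in((.012,.025),(.025,.035),(.037,.046),(.046,.055)):
        k=q[(q[:,0]>lo)&(q[:,0]<hi)]
        if len(k)>10: print(lo,hi,len(k),"y mid",np.percentile(k[:,1],[2,98]).mean(),"z top",np.percentile(k[:,2],[3]))
E
python3 -c "
from held import *
held('wrist7',(215,140,300,285))"
```

```text
x pct [0.01805121 0.04486836 0.04646421 0.04659229]
0.012 0.025 1527 y mid -0.0011922025422269047 z top [-0.0095699]
0.025 0.035 1090 y mid -0.0010726412320674807 z top [-0.00829237]
0.037 0.046 749 y mid -0.0010618227580015136 z top [-0.00385047]
0.046 0.055 204 y mid -0.0013556638785717084 z top [-0.00261491]
```

>>> apply_moves(
  targets=[
    [[-0.1,-0.6,0],[0,0,0],28],
    [[-0.2,-0.9,0],[0,0,0],28],
    [[-0.2,-1,0],[0,0,0],28],
    [[-0.2,-1,0],[0,0,0],28],
    [[-0.2,-1,0],[0,0,0],28],
  ],
)

```text
time_s: 15.1
tcp_pos: [0.5874, -0.1362, 0.2603]
eef_rot: [179.6, -0.4, -13.7]
contact_force: [0.6, -0.6, -0.0]
gripper_width: 0.0335
```

>>> apply_moves(
  targets=[
    [[-0.2,-1,0],[0,0,0],28],
    [[-0.2,-1,0],[0,0,0],28],
    [[-0.2,-1,0],[0,0,0],28],
    [[-0.2,-1,0],[0,0,0],28],
    [[-0.2,-1,0],[0,0,0],28],
  ],
)

```text
time_s: 15.6
tcp_pos: [0.594, 0.0757, 0.2619]
eef_rot: [179.7, -0.5, -13.7]
contact_force: [0.5, 1.2, -1.5]
gripper_width: 0.0337
```

Run:
```python
from h import *
from plant import r
st=r.get_state(); print(st["tcp_pos"],st["eef_rot"],st["gripper_width"]);move(st,[.5898,.1977,.24],[180,0,-13.1])
```

```text
[0.59398983 0.07565286 0.26187705] [179.69907168  -0.53573572 -13.68551285] 0.03374249652474996
units shift [-0.83 -2.94  0.52] turn [ 0.04 -0.07 -0.07]
```

>>> apply_moves(
  targets=[
    [[-0.2,-0.8,0],[0,-0.1,-0.1],28],
    [[-0.3,-0.9,0],[0,0,0],28],
    [[-0.3,-0.9,0],[0,0,0],28],
    [[0,-0.3,0],[0,0,0],28],
    [[0,0,0],[0,0,0],28],
  ],
)

```text
time_s: 16.1
tcp_pos: [0.5871, 0.2056, 0.2632]
eef_rot: [179.8, 0.2, -12.5]
contact_force: [0.1, -0.6, -1.0]
gripper_width: 0.0335
```

Run:
```python
from h import *
from plant import r
st=r.get_state(); print(st["tcp_pos"],st["eef_rot"],st["gripper_width"]);move(st,[.5898,.1977,.16],[180,0,-13.1])
```

```text
[0.58706166 0.20555847 0.26321413] [179.80279367   0.22053245 -12.47905769] 0.03348439558261956
units shift [0.12 0.17 2.58] turn [0.02 0.03 0.08]
```

>>> apply_moves(
  targets=[
    [[0.1,0.15,0.4],[0,0,0.1],28],
    [[0,0,0.8],[0,0,0],28],
    [[0,0,0.7],[0,0,0],28],
    [[0,0,0.4],[0,0,0],28],
    [[0,0,0],[0,0,0],28],
  ],
)

```text
time_s: 16.6
tcp_pos: [0.59, 0.1944, 0.171]
eef_rot: [179.9, 0.1, -13.4]
contact_force: [-0.8, -0.5, -0.1]
gripper_width: 0.034
```

```bash
python3 - <<'E'
from h import *
from plant import r
st=r.get_state(); print(st["tcp_pos"],st["eef_rot"],st["gripper_width"]);move(st,[.5898,.1977,.116],[180,0,-13.1])
E
python3 look.py wrist 8
```

```text
[0.58999696 0.19439644 0.17099299] [ 1.79921804e+02  7.07140201e-02 -1.33834021e+01] 0.03398527217233206
units shift [-0.02 -0.08  1.37] turn [ 0.01  0.01 -0.04]
16.6 [0.59   0.1944 0.171 ] [ 1.7992e+02  7.0000e-02 -1.3380e+01] 0.03398527217233206
```

View pics/wrist8.png

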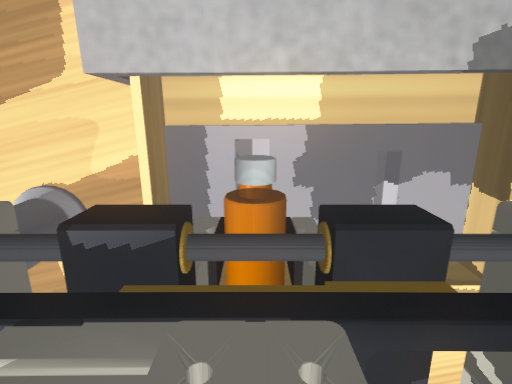

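The far end of the big trough shows at u≈235–270, v≈139, with its V-line at u≈253. That gives a check on the trough position.

Run:
```python
from h import *
c=dict(np.load("wrist8.npz"))
im=c["img"][100:220,150:430];g=cv2.createCLAHE(4,(3,3)).apply(cv2.cvtColor(im,cv2.COLOR_BGR2GRAY));cv2.imwrite("pics/w8c.png",cv2.resize(g,None,fx=2.8,fy=2.8,interpolation=cv2.INTER_CUBIC))
```

```text
(no output)
```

View pics/w8c.png

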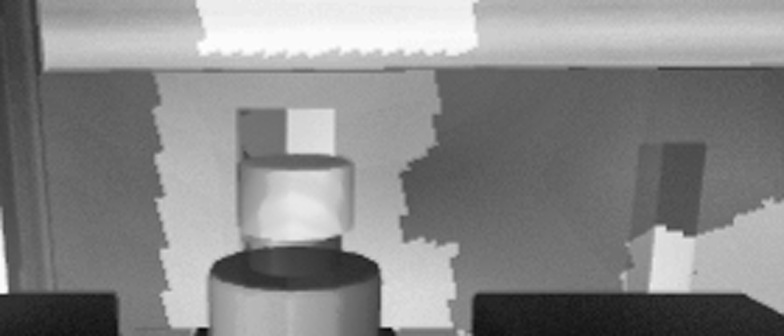

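Run:
```python
from h import *
c=dict(np.load("wrist8.npz"))
f=lambda x,y:(150+(x+.5)/2.8-.5,100+(y+.5)/2.8-.5)
Q=onplane(c,[f(*k) for k in[(237,109),(335,109),(638,143),(706,143)]],.0961,c)
yaw=np.radians(-13.15); X=np.array([np.cos(yaw),np.sin(yaw)]);Y=np.array([-X[1],X[0]])
print(Q, "wid",np.linalg.norm(Q[0]-Q[1]),np.linalg.norm(Q[2]-Q[3]))
b=(Q[0]+Q[1])/2; s=(Q[2]+Q[3])/2
print("big",b[:2]-.046*X,"small",s[:2]-.036*X, "sep",(b-s)[:2]@Y)
# cap centre in world (bias check): tool y of cap
```

```text
[[0.64373543 0.19820357 0.0961    ]
 [0.63769946 0.17279616 0.0961    ]
 [0.60999733 0.09553723 0.0961    ]
 [0.60576263 0.07783854 0.0961    ]] wid 0.026114545187398527 0.018198252167893406
big [0.59592366 0.19596492] small [0.57282398 0.09487793] sep 0.10369146891696471
```

```bash
python3 -c "
from held import *
held('wrist8',(215,140,300,285))"
```

```text
x pct [0.01794098 0.04485253 0.04644142 0.04657017]
0.012 0.025 1532 y mid -0.0011144564174442127 z top [-0.00968198]
0.025 0.035 1078 y mid -0.0010339880397208512 z top [-0.00837027]
0.037 0.046 747 y mid -0.0011116739065614766 z top [-0.0038785]
0.046 0.055 202 y mid -0.0010356980312885766 z top [-0.00286497]
```

Run:
```python
from h import *
from plant import r
st=r.get_state(); move(st,[.5894,.1966,.128],[180,0,-13.15])
```

```text
units shift [-0.04 -0.04  1.11] turn [ 0.   -0.   -0.03]
```

>>> apply_moves(
  targets=[
    [[-0.05,-0.05,0.3],[0,0,0],28],
    [[0,0,0.4],[0,0,0],28],
    [[0,0,0.3],[0,0,0],28],
    [[0,0,0],[0,0,0],28],
  ],
)

```text
time_s: 17.05
tcp_pos: [0.5912, 0.1969, 0.1344]
eef_rot: [-179.8, -0.3, -13.4]
contact_force: [-0.3, 0.3, -1.1]
gripper_width: 0.0334
```

Run:
```python
from h import *
from plant import r
st=r.get_state(); move(st,[.5894,.1966,.116],[180,0,-13.15])
```

```text
units shift [-0.05  0.02  0.46] turn [-0.03 -0.04 -0.04]
```

>>> apply_moves(
  targets=[
    [[-0.05,0,0.15],[0,0,0],28],
    [[0,0,0.15],[0,0,0],28],
    [[0,0,0.05],[0,0,0],28],
    [[0,0,0],[0,0,0],28],
  ],
)

```text
time_s: 17.45
tcp_pos: [0.5901, 0.198, 0.1208]
eef_rot: [-179.7, -0.4, -13.4]
contact_force: [-0.6, -0.5, -0.0]
gripper_width: 0.0339
```

Run:
```python
from h import *
from plant import r
st=r.get_state(); print(st["contact_force"]);move(st,[.5894,.1966,.116],[180,0,-13.15])
```

```text
[-0.63878529 -0.50916529 -0.01583818]
units shift [-0.01  0.04  0.12] turn [-0.04 -0.05 -0.03]
```

>>> apply_moves(
  targets=[
    [[0,0.03,0.06],[0,0,0],28],
    [[0,0,0.05],[0,0,0],28],
    [[0,0,0],[0,0,0],28],
  ],
)

```text
time_s: 17.75
tcp_pos: [0.5901, 0.197, 0.1167]
eef_rot: [-179.6, -0.4, -13.4]
contact_force: [-0.5, -0.8, -0.6]
gripper_width: 0.034
```

>>> apply_moves(
  targets=[
    [[0,0,0.04],[0,0,0],28],
    [[0,0,0.03],[0,0,0],28],
    [[0,0,0],[0,0,0],28],
  ],
)

```text
time_s: 18.05
tcp_pos: [0.5914, 0.1966, 0.1162]
eef_rot: [-179.6, -0.6, -13.4]
contact_force: [-0.0, 0.9, -0.0]
gripper_width: 0.0336
```

>>> apply_moves(
  squeeze=3,
  targets=[
    [[0,0,0],[0,0,0],35],
    [[0,0,0],[0,0,0],37],
    [[0,0,0],[0,0,0],42],
    [[0,0,0],[0,0,0],46],
    [[0,0,0],[0,0,0],46],
  ],
)

```text
time_s: 18.55
tcp_pos: [0.5915, 0.1969, 0.1161]
eef_rot: [-179.6, -0.6, -13.4]
contact_force: [0.7, -0.6, 0.4]
gripper_width: 0.0456
```

```bash
python3 look.py wrist 9;python3 -c "
from held import *
held('wrist9',(215,140,300,285))"
```

```text
18.55 [0.5915 0.1969 0.1161] [-179.59   -0.61  -13.36] 0.04558104339575955
x pct [0.02640419 0.05153697 0.05325345 0.05430678]
0.012 0.025 1679 y mid 2.1774581052035058e-05 z top [-0.00919596]
0.025 0.035 1603 y mid -1.0778466907630097e-06 z top [-0.00757403]
0.037 0.046 1245 y mid 3.8953121023628176e-05 z top [-0.00294287]
0.046 0.055 1236 y mid 0.00014016125603201826 z top [-0.00071109]
```

View pics/wrist9.png

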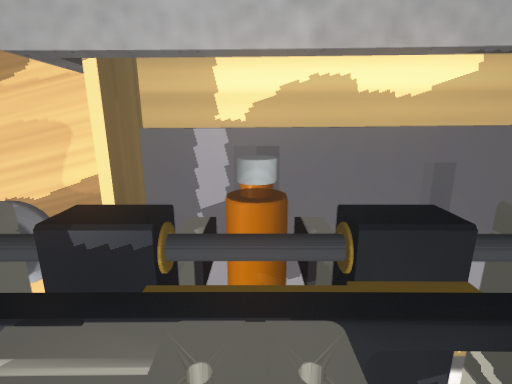

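The vial rests in the trough and the fingers are clear on both sides. I'll lift straight up and check.

>>> apply_moves(
  targets=[
    [[0,0,-0.2],[0,0,0],46],
    [[0,0,-0.5],[0,0,0],46],
    [[0,0,-0.9],[0,0,0],46],
    [[0,0,-1],[0,0,0],50],
    [[-0.5,0,-1],[0,0,0],60],
  ],
)

```text
time_s: 19.1
tcp_pos: [0.5684, 0.199, 0.2591]
eef_rot: [179.9, -0.1, -13.4]
contact_force: [-0.1, 0.4, 1.0]
gripper_width: 0.0534
```

>>> apply_moves(
  targets=[
    [[-1,0,-0.5],[0,0,0],60],
    [[-0.8,0,0],[0,0,0],60],
    [[0,0,0],[0,0,0],60],
    [[0,0,0],[0,0,0],60],
  ],
)

```text
time_s: 19.5
tcp_pos: [0.4977, 0.2175, 0.2904]
eef_rot: [-179.5, -0.7, -13.4]
contact_force: [0.0, 0.6, -1.3]
gripper_width: 0.0599
```

```bash
python3 look.py wrist 10
```

```text
19.5 [0.4977 0.2175 0.2904] [-179.46   -0.67  -13.41] 0.05994134516426352
```

View pics/wrist10.png

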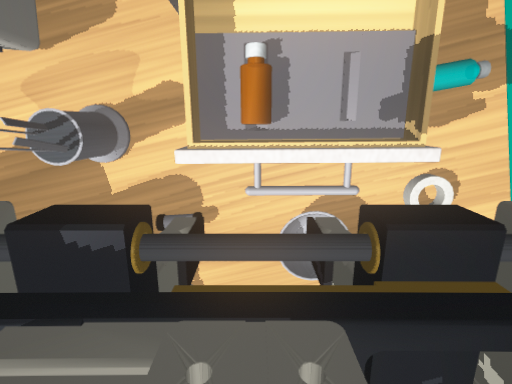

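The big vial lies in its trough at (256,85). The small trough is at (351,87).

Run:
```python
from vial2 import *
c=dict(np.load("wrist10.npz")); 
vial2(c,c,(.596,.196),.017,.08,-13,floor=.091)
im=c["img"][0:170,170:450];g=cv2.createCLAHE(4,(3,3)).apply(cv2.cvtColor(im,cv2.COLOR_BGR2GRAY));cv2.imwrite("pics/w10c.png",cv2.resize(g,None,fx=2.8,fy=2.8,interpolation=cv2.INTER_CUBIC))
yaw=np.radians(-13.15); X=np.array([np.cos(yaw),np.sin(yaw)]);Y=np.array([-X[1],X[0]])
P=cloud(c,c);z=P[...,2];u=np.arange(512)[None]+0*z; w=np.arange(384)[:,None]+0*z
m=(u>180)&(u<435)&(w>140)&(w<168)&(z>.133)&(z<.143);q=P[m][:,:2];print("front",np.nanpercentile(q@X,[2,50,98]))
```

```text
yaw -13.068642233145422 len 0.10050483424696036 origin [0.5878431  0.19832974] from base [0.57705951 0.20083293] upper half width [-0.01443406  0.01453701] expect 0.015924744895915915 top 0.12719722881038698
front [0.45853784 0.46612892 0.47319934]
```

View pics/w10c.png

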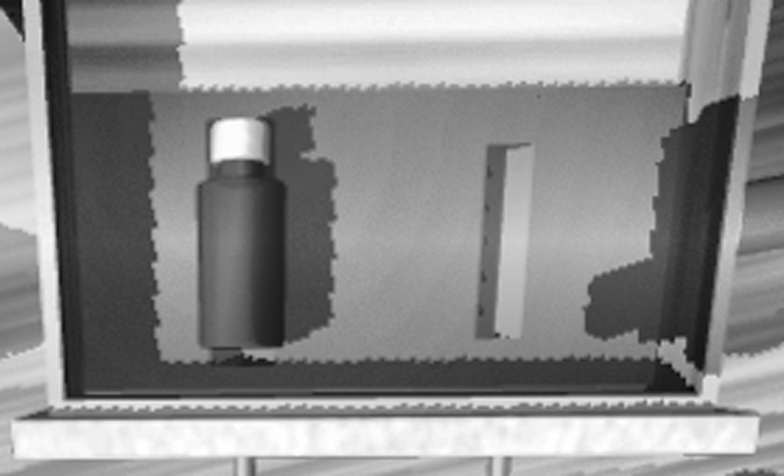

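Run:
```python
from vial2 import *
c=dict(np.load("wrist10.npz"))
yaw=np.radians(-13.15); X=np.array([np.cos(yaw),np.sin(yaw)]);Y=np.array([-X[1],X[0]])
f=lambda x,y:(170+(x+.5)/2.8-.5,(y+.5)/2.8-.5)
Q=onplane(c,[f(*k) for k in[(486,144),(534,144),(474,338),(523,338)]],.0961,c); print("small",Q.mean(0),"yaw",np.degrees(np.arctan2(*(Q[0]-Q[2])[1::-1])),np.linalg.norm(Q[0]-Q[2]),np.linalg.norm(Q[0]-Q[1]))
s=Q.mean(0)[:2]; print("=> big",s+.104*Y)
Pn=onplane(c,[f(240,363)],.0961,c)[0]; print("trough near end a -> centre a",Pn[:2]@X+.046, "from small",s@X)
P=cloud(c,c).reshape(-1,3);P=P[~np.isnan(P[:,0])];a,b=P[:,:2]@X,P[:,:2]@Y
k=(P[:,2]>.110)&(abs(b-(s@Y+.104))<.015)&(a>.485)&(a<.585); print("vial a",np.percentile(a[k],[.3,1,99,99.7]), "b",np.percentile(b[k],[2,98]), s@Y+.104,"z",np.percentile(P[k][:,2],[90,97,99]))
```

```text
small [0.57373852 0.09423623 0.0961    ] yaw -12.98589266933029 0.07243911397402956 0.01838557251504726
=> big [0.59739865 0.19550912]
trough near end a -> centre a 0.5375953949495091 from small 0.5372549894334311
vial a [0.49869688 0.49875571 0.57691048 0.57793642] b [0.31232225 0.3404898 ] 0.3262913353546261 z [0.12503383 0.12566678 0.12597207]
```

The big vial is within about 1 mm of its place, and the drawer has not moved. Now the small vial.

Run:
```python
from h import *
from plant import r
st=r.get_state(); print(st["tcp_pos"],st["eef_rot"]);move(st,[.428,-.3346,.25],[180,0,-13.4]);move(st,[.428,-.3346,.25],[180,0,-36.2])
```

```text
[0.49789325 0.21740451 0.29028125] [-179.46920723   -0.66072465  -13.43736282]
units shift [ 1.5  13.84  0.9 ] turn [-0.07 -0.08 -0.  ]
units shift [ 1.5  13.84  0.9 ] turn [-0.08 -0.07  2.85]
```

>>> apply_moves(
  targets=[
    [[0,0.7,0],[-0.1,-0.1,0],55],
    [[0.1,1,0],[0,0,0],55],
    [[0.1,1,0],[0,0,0],55],
    [[0.1,1,0],[0,0,0],55],
    [[0.1,1,0],[0,0,0],55],
  ],
)

```text
time_s: 20.05
tcp_pos: [0.472, 0.0276, 0.2883]
eef_rot: [179.4, 0.4, -13.2]
contact_force: [1.1, -0.7, -0.0]
gripper_width: 0.0546
```

>>> apply_moves(
  targets=[
    [[0.1,1,0],[0,0,0],55],
    [[0.1,1,0],[0,0,0],55],
    [[0.1,1,0],[0,0,0],55],
    [[0.1,1,0],[0,0,0],55],
    [[0.1,1,0],[0,0,0],55],
  ],
)

```text
time_s: 20.55
tcp_pos: [0.445, -0.1822, 0.289]
eef_rot: [179.3, 0.6, -13.4]
contact_force: [0.1, -0.2, -0.4]
gripper_width: 0.0547
```

>>> apply_moves(
  targets=[
    [[0.1,1,0],[0,0,0],50],
    [[0.1,0.5,0],[0,0,0.7],50],
    [[0,0,0],[0,0,0.7],50],
    [[0,0,0],[0,0,0.7],50],
    [[0,0,0],[0,0,0.7],50],
  ],
)

```text
time_s: 21.05
tcp_pos: [0.4373, -0.2542, 0.2863]
eef_rot: [178.8, 0.6, -37.2]
contact_force: [0.2, 0.5, 0.1]
gripper_width: 0.05
```

Run:
```python
from h import *
from plant import r
st=r.get_state(); print(st["tcp_pos"],st["eef_rot"]);move(st,[.428,-.3346,.16],[180,0,-36.2])
```

```text
[ 0.43733544 -0.25421222  0.28634585] [178.81202513   0.64197442 -37.2048025 ]
units shift [1.06 1.68 3.18] turn [ 0.15  0.08 -0.12]
```

>>> apply_moves(
  targets=[
    [[0,0.8,0.8],[0.15,0.1,-0.1],50],
    [[0,0.8,0.8],[0,0,0],50],
    [[0,0,0.4],[0,0,0],50],
    [[0,0,0],[0,0,0],50],
    [[0,0,0],[0,0,0],50],
  ],
)

```text
time_s: 21.55
tcp_pos: [0.398, -0.3114, 0.2027]
eef_rot: [179.9, 0.0, -36.9]
contact_force: [-0.2, -0.8, -0.1]
gripper_width: 0.0503
```

```bash
python3 look.py wrist 11
python3 - <<'E'
from vial2 import *
from plant import r
c=dict(np.load("wrist11.npz")); o,d=vial2(c,c,(.432,-.3375),.012,.06,-36)
t=o-.005*d; print(t); move(r.get_state(),[*t,.026],[180,0,np.degrees(np.arctan2(d[1],d[0]))])
E
```

```text
21.55 [ 0.398  -0.3114  0.2027] [ 1.7992e+02  4.0000e-02 -3.6880e+01] 0.05026363016887163
yaw -35.152981941065484 len 0.05868285807222333 origin [ 0.43201595 -0.33793606] from base [ 0.43250458 -0.33828015] upper half width [-0.01018157  0.01013285] expect 0.011240996397117117 top 0.02753188937571158
[ 0.42841649 -0.33540134]
units shift [0.97 0.03 4.42] turn [ 0.01  0.   -0.21]
```

View pics/wrist11.png

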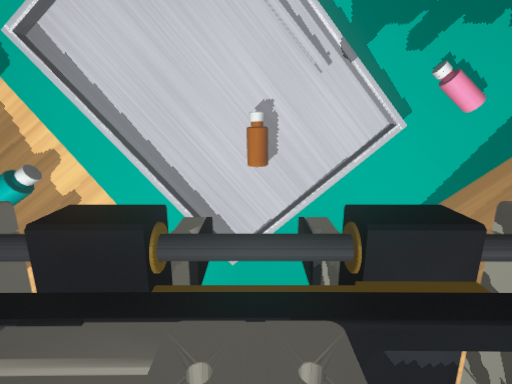

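The small amber vial is at (257,143), in line with the jaws. The pink look-alike, at (460,88), is outside the tray. Approaching.

>>> apply_moves(
  targets=[
    [[0.5,0,0.6],[0,0,-0.2],50],
    [[0.5,0,0.7],[0,0,0],50],
    [[0,0,0.7],[0,0,0],50],
    [[0,0,0.7],[0,0,0],50],
    [[0,0,0],[0,0,0],50],
  ],
)

```text
time_s: 22.1
tcp_pos: [0.4396, -0.337, 0.0987]
eef_rot: [-179.9, -0.7, -34.9]
contact_force: [-0.4, 0.6, -0.6]
gripper_width: 0.05
```

Run:
```python
from h import *
from plant import r
move(r.get_state(),[.4284,-.3354,.026],[180,0,-35.5])
```

```text
units shift [-0.28  0.13  1.81] turn [-0.01 -0.09  0.07]
```

>>> apply_moves(
  targets=[
    [[-0.25,0.1,0.4],[0,-0.1,0],50],
    [[0,0,0.6],[0,0,0],50],
    [[0,0,0.3],[0,0,0],50],
    [[0,0,0],[0,0,0],50],
  ],
)

```text
time_s: 22.5
tcp_pos: [0.4332, -0.3352, 0.0504]
eef_rot: [-179.9, -0.3, -34.7]
contact_force: [-1.0, 0.3, 0.8]
gripper_width: 0.05
```

Run:
```python
from h import *
from plant import r
move(r.get_state(),[.4284,-.3354,.026],[180,0,-35.5])
```

```text
units shift [-0.1   0.07  0.61] turn [-0.02 -0.03  0.1 ]
```

>>> apply_moves(
  targets=[
    [[-0.1,0.05,0.2],[0,0,0.1],50],
    [[0,0,0.25],[0,0,0],50],
    [[0,0,0.1],[0,0,0],50],
    [[0,0,0],[0,0,0],50],
  ],
)

```text
time_s: 22.9
tcp_pos: [0.4305, -0.3352, 0.0299]
eef_rot: [-179.8, -0.5, -35.6]
contact_force: [-0.2, 0.1, 1.1]
gripper_width: 0.05
```

Run:
```python
from h import *
from plant import r
move(r.get_state(),[.4284,-.3354,.026],[180,0,-35.5])
```

```text
units shift [-0.04  0.03  0.1 ] turn [-0.02 -0.07 -0.01]
```

>>> apply_moves(
  squeeze=8,
  targets=[
    [[-0.05,0.02,0.1],[0,0,0],50],
    [[0,0,0],[0,0,0],18],
    [[0,0,0],[0,0,0],18],
    [[0,0,0],[0,0,0],18],
    [[0,0,0],[0,0,0],18],
  ],
)

```text
time_s: 23.4
tcp_pos: [0.4288, -0.3349, 0.0263]
eef_rot: [-179.8, -0.6, -35.5]
contact_force: [1.2, 0.2, -0.9]
gripper_width: 0.0236
```

>>> apply_moves(
  targets=[
    [[0,0,0],[0,0,0],18],
    [[0,0,0],[0,0,0],18],
  ],
)

```text
time_s: 23.6
tcp_pos: [0.4289, -0.3349, 0.0265]
eef_rot: [-179.8, -0.6, -35.5]
contact_force: [0.5, -0.2, -0.0]
gripper_width: 0.0237
```

>>> apply_moves(
  targets=[
    [[0,0,-0.2],[0,0,0],18],
    [[0,0,-0.4],[0,0,0],18],
    [[0,0,-0.8],[0,0,0],18],
    [[0,0,-0.9],[0,0,0],18],
    [[0,0,-0.9],[0,0,0],18],
  ],
)

```text
time_s: 24.1
tcp_pos: [0.4241, -0.3332, 0.1552]
eef_rot: [-180.0, 0.0, -35.6]
contact_force: [1.8, -0.2, -0.1]
gripper_width: 0.0235
```

>>> apply_moves(
  targets=[
    [[0,0,-0.9],[0,0,-0.7],18],
    [[0,0,-0.9],[0,0,-0.7],18],
    [[0,0,-0.6],[0,0,-0.7],18],
    [[0,0,0],[0,0,-0.5],18],
    [[0,0,0],[0,0,0],18],
  ],
)

```text
time_s: 24.6
tcp_pos: [0.4246, -0.334, 0.2657]
eef_rot: [179.9, -0.8, -14.0]
contact_force: [-0.1, -0.1, -0.2]
gripper_width: 0.0238
```

```bash
python3 look.py wrist 12
python3 - <<'E'
from held import *
held('wrist12',(215,140,300,285))
from plant import r
move(r.get_state(),[.567,.096,.24],[180,0,-13.15])
E
```

```text
24.6 [ 0.4246 -0.334   0.2657] [179.91  -0.75 -13.95] 0.023774877297834573
x pct [0.01027895 0.03290113 0.03442494 0.03459934]
0.012 0.025 1027 y mid 0.0027278182767249953 z top [-0.04291928]
0.025 0.035 646 y mid -0.001093420578532029 z top [0.00266532]
units shift [  0.82 -11.3    0.64] turn [ 0.01 -0.1  -0.12]
```

View pics/wrist12.png

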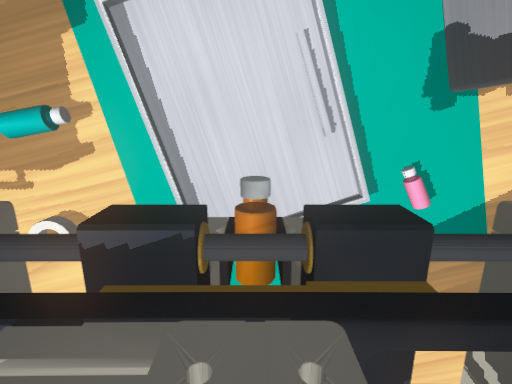

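The small vial is held straight, with its cap forward. Moving it to the small trough.

>>> apply_moves(
  targets=[
    [[0,-0.6,0],[0,-0.1,-0.1],18],
    [[0.1,-1,0],[0,0,0],18],
    [[0.1,-1,0],[0,0,0],18],
    [[0.1,-1,0],[0,0,0],18],
    [[0.1,-1,0],[0,0,0],18],
  ],
)

```text
time_s: 25.15
tcp_pos: [0.4822, -0.1572, 0.2629]
eef_rot: [179.8, 0.4, -14.4]
contact_force: [0.4, 0.0, -0.7]
gripper_width: 0.0237
```

>>> apply_moves(
  targets=[
    [[0.1,-1,0],[0,0,0],18],
    [[0.1,-1,0],[0,0,0],18],
    [[0.1,-1,0],[0,0,0],18],
    [[0.1,-1,0],[0,0,0],18],
    [[0.1,-0.8,0],[0,0,0],18],
  ],
)

```text
time_s: 25.65
tcp_pos: [0.5495, 0.0318, 0.2593]
eef_rot: [179.6, 0.7, -15.1]
contact_force: [0.5, -0.3, -0.2]
gripper_width: 0.0237
```

Run:
```python
from h import *
from plant import r
s=r.get_state();print(s["tcp_pos"],s["eef_rot"]);move(s,[.5685,.0953,.16],[180,0,-13.15])
```

```text
[0.54954053 0.03180553 0.25930445] [179.64758458   0.67209425 -15.11361394]
units shift [ 0.07 -1.67  2.47] turn [ 0.04  0.08 -0.25]
```

>>> apply_moves(
  targets=[
    [[0,-0.8,0],[0,0.1,-0.2],18],
    [[0,-0.6,0],[0,0,0],18],
    [[0,0,0],[0,0,0],18],
    [[0,0,0.7],[0,0,0],18],
    [[0,0,0.7],[0,0,0],18],
  ],
)

```text
time_s: 26.15
tcp_pos: [0.5652, 0.0925, 0.2012]
eef_rot: [179.6, -0.2, -13.8]
contact_force: [-0.3, -0.7, -0.9]
gripper_width: 0.0238
```

Run:
```python
from h import *
from plant import r
s=r.get_state();print(s["tcp_pos"],s["eef_rot"]);move(s,[.5685,.0953,.16],[180,0,-13.15])
```

```text
[0.56522358 0.09245955 0.20120678] [ 1.79608950e+02 -1.57819455e-01 -1.37594752e+01]
units shift [ 0.06 -0.1   1.03] turn [ 0.05 -0.02 -0.08]
```

>>> apply_moves(
  targets=[
    [[0.05,-0.1,0.3],[0,0,-0.1],18],
    [[0,0,0.4],[0,0,0],18],
    [[0,0,0.1],[0,0,0],18],
    [[0,0,0],[0,0,0],18],
  ],
)

```text
time_s: 26.55
tcp_pos: [0.566, 0.0935, 0.1641]
eef_rot: [179.3, 0.2, -13.2]
contact_force: [0.2, 0.2, -0.8]
gripper_width: 0.0235
```

```bash
python3 look.py wrist 13
python3 - <<'E'
from h import *
from plant import r
s=r.get_state();move(s,[.5685,.0953,.126],[180,0,-13.15])
c=dict(np.load("wrist13.npz"));im=c["img"][100:220,120:400];g=cv2.createCLAHE(4,(3,3)).apply(cv2.cvtColor(im,cv2.COLOR_BGR2GRAY));cv2.imwrite("pics/w13c.png",cv2.resize(g,None,fx=2.8,fy=2.8,interpolation=cv2.INTER_CUBIC))
E
```

```text
26.55 [0.566  0.0935 0.1641] [179.28   0.23 -13.17] 0.023514915867864066
units shift [ 0.05 -0.07  0.96] turn [ 0.09  0.03 -0.  ]
```

View pics/w13c.png

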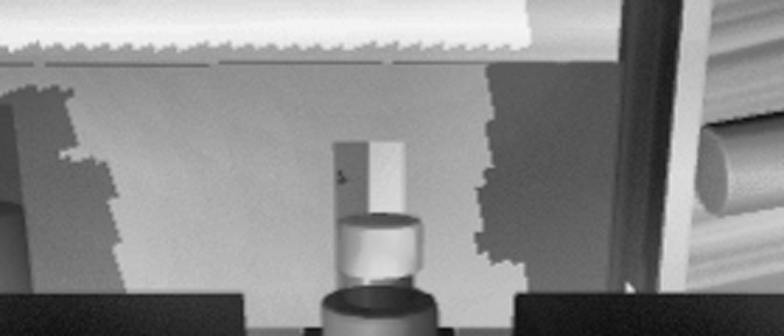

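```bash
python3 - <<'E'
from h import *
c=dict(np.load("wrist13.npz")); R=Ro.from_euler("xyz",c["eef_rot"],degrees=True)
f=lambda x,y:(120+(x+.5)/2.8-.5,100+(y+.5)/2.8-.5)
Q=onplane(c,[f(333,142),f(405,142)],.0961,c); print(Q, R.inv().apply(Q.mean(0)-c["tcp_pos"]))
yaw=np.radians(-13.15); X=np.array([np.cos(yaw),np.sin(yaw),0]); s=Q.mean(0)-.036*X; print(s, R.inv().apply(s-c["tcp_pos"]))
E
python3 -c "
from held import *
held('wrist13',(235,170,275,235))"
```

```text
[[0.61076556 0.095234   0.0961    ]
 [0.6064755  0.07697749 0.0961    ]] [ 0.04348971 -0.00338376  0.0678352 ]
[0.57356453 0.09429579 0.0961    ] [ 0.00749    -0.00337248  0.06797994]
x pct [0.01852353 0.03438193 0.03452863 0.03464476]
0.012 0.025 906 y mid -0.0010676457826105578 z top [-0.00059826]
0.025 0.035 647 y mid -0.0010628307012010177 z top [0.00257921]
```

>>> apply_moves(
  targets=[
    [[0.06,-0.06,0.3],[0.09,0,0],18],
    [[0,0,0.4],[0,0,0],18],
    [[0,0,0.2],[0,0,0],18],
    [[0,0,0],[0,0,0],18],
  ],
)

```text
time_s: 27.0
tcp_pos: [0.5712, 0.096, 0.1293]
eef_rot: [-179.7, -0.0, -13.2]
contact_force: [0.8, -0.1, 0.5]
gripper_width: 0.0235
```

Run:
```python
from h import *
from plant import r
s=r.get_state();move(s,[.5685,.0950,.1155],[180,0,-13.15])
```

```text
units shift [-0.06  0.04  0.34] turn [-0.04 -0.01 -0.01]
```

>>> apply_moves(
  targets=[
    [[-0.06,0.04,0.12],[0,0,0],18],
    [[0,0,0.12],[0,0,0],18],
    [[0,0,0.05],[0,0,0],18],
    [[0,0,0],[0,0,0],18],
  ],
)

```text
time_s: 27.4
tcp_pos: [0.5691, 0.0952, 0.1181]
eef_rot: [-179.6, -0.1, -13.2]
contact_force: [-0.3, -0.2, -0.1]
gripper_width: 0.0239
```

Run:
```python
from h import *
from plant import r
s=r.get_state();move(s,[.5685,.0950,.1155],[180,0,-13.15])
```

```text
units shift [-0.01  0.01  0.06] turn [-0.05 -0.02 -0.01]
```

>>> apply_moves(
  targets=[
    [[0,0,0.05],[0,0,0],18],
    [[0,0,0.03],[0,0,0],18],
    [[0,0,0],[0,0,0],18],
  ],
)

```text
time_s: 27.7
tcp_pos: [0.5701, 0.0952, 0.1165]
eef_rot: [-179.6, -0.3, -13.1]
contact_force: [0.1, -0.3, -0.3]
gripper_width: 0.0242
```

>>> apply_moves(
  squeeze=3,
  targets=[
    [[0,0,0],[0,0,0],25],
    [[0,0,0],[0,0,0],27],
    [[0,0,0],[0,0,0],32],
    [[0,0,0],[0,0,0],38],
    [[0,0,0],[0,0,0],38],
  ],
)

```text
time_s: 28.2
tcp_pos: [0.5702, 0.0955, 0.1165]
eef_rot: [-179.5, -0.3, -13.1]
contact_force: [0.3, -0.8, 0.8]
gripper_width: 0.0374
```

>>> apply_moves(
  targets=[
    [[0,0,-0.2],[0,0,0],38],
    [[0,0,-0.5],[0,0,0],38],
    [[0,0,-0.9],[0,0,0],38],
    [[0,0,-1],[0,0,0],38],
    [[-0.5,0,-1],[0,0,0],38],
  ],
)

```text
time_s: 28.7
tcp_pos: [0.5477, 0.0976, 0.2602]
eef_rot: [180.0, 0.3, -13.2]
contact_force: [0.7, 0.4, -0.6]
gripper_width: 0.0381
```

>>> apply_moves(
  targets=[
    [[-0.9,0,-0.5],[0,0,0],50],
    [[-0.9,0,0],[0,0,0],50],
    [[0,-0.8,0],[0,0,0],50],
    [[0,-0.6,0],[0,0,0],50],
    [[0,0,0],[0,0,0],50],
  ],
)

```text
time_s: 29.2
tcp_pos: [0.489, 0.1705, 0.2938]
eef_rot: [-179.3, -0.4, -13.3]
contact_force: [-0.5, -0.5, -0.4]
gripper_width: 0.0498
```

```bash
python3 look.py wrist 14; python3 look.py top 14
```

```text
29.2 [0.489  0.1705 0.2938] [-179.29   -0.44  -13.26] 0.049790649813225445
29.25 [0.4888 0.1696 0.2938] [-179.31   -0.44  -13.27] 0.049989177696525396
```

View pics/wrist14.png

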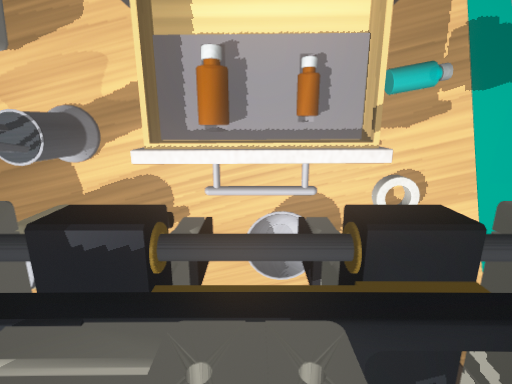

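Both vials lie in their troughs, the big one at (212,85) and the small one at (308,90). I'll check both vials and the drawer numerically.

Run:
```python
from h import *
yaw=np.radians(-13.15); X=np.array([np.cos(yaw),np.sin(yaw)]);Y=np.array([-X[1],X[0]])
c=dict(np.load("wrist14.npz"));P=cloud(c,c)
im=c["img"][0:160,120:400];cv2.imwrite("pics/w14c.png",cv2.resize(im,None,fx=2.8,fy=2.8,interpolation=cv2.INTER_CUBIC))
z=P[...,2];u=np.arange(512)[None]+0*z; w=np.arange(384)[:,None]+0*z
m=(u>135)&(u<390)&(w>140)&(w<168)&(z>.133)&(z<.143);q=P[m][:,:2];print("front",np.nanpercentile(q@X,[2,50,98]))
P=P.reshape(-1,3);P=P[~np.isnan(P[:,0])];a,b=P[:,:2]@X,P[:,:2]@Y
for nm,t,rr,zc in(("big",(.5966,.1956),.017,.1081),("small",(.573,.0945),.012,.1048)):
    t=np.array(t);ta,tb=t@X,t@Y
    k=(P[:,2]>zc+.1*rr)&(abs(b-tb)<rr+.004)&(abs(a-ta)<.055)&(P[:,2]<zc+rr+.006)
    aa=np.percentile(a[k],[.3,99.7]); kk=k&(P[:,2]>zc+.35*rr);v=cv2.fitLine(P[kk][:,:2].astype(np.float32),cv2.DIST_HUBER,0,.001,.001).ravel()
    print(nm,"a",aa,"mid",aa.mean(),"trough",ta,"b mid",np.percentile(b[kk],[2,98]).mean(),"trough",tb,"yaw",np.degrees(np.arctan(v[1]/v[0])),"zc",np.percentile(P[k][:,2],97)-rr,zc)
for n in("top2","top5","top14"):
    c=dict(np.load(n+".npz"));P=cloud(c)[90:230,150:290].reshape(-1,3);P=P[~np.isnan(P[:,0])];a,b=P[:,:2]@X,P[:,:2]@Y
    k=(P[:,2]>.13)&(P[:,2]<.144)&(a>.44)&(a<.49)&(b>.15)&(b<.25);print(n,k.sum(),np.percentile(a[k],[3,50,97]) if k.sum() else 0)
```

```text
front [0.45927948 0.46677292 0.47387694]
big a [0.49919036 0.57842559] mid 0.5388079728626565 trough 0.5364566090697804 b mid 0.3264304696013041 trough 0.3261981400703456 yaw -12.632645 zc 0.10859894491265722 0.1081
small a [0.50844559 0.56795708] mid 0.538201336089088 trough 0.5364758216843265 b mid 0.2225248875937286 trough 0.22238017615814282 yaw -13.65055 zc 0.10529756352847867 0.1048
top2 136 [0.45450557 0.46245438 0.47504338]
top5 135 [0.45464317 0.46251648 0.47394129]
top14 75 [0.45584782 0.46299233 0.47512265]
```

View pics/w14c.png

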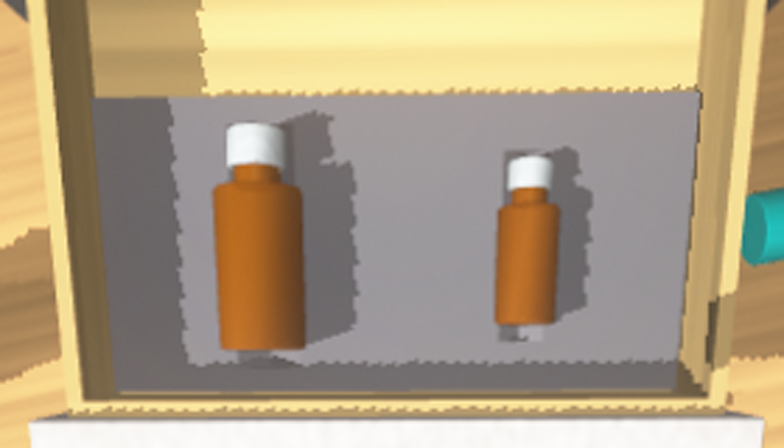

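Run:
```python
from plant import r
s=r.get_state();print(s["time_s"],s["contact_force"]);print(r.close_job())
```

```text
29.3 [ 0.26524159  0.24764109 -0.52803658]
the job is handed in; nothing more can be done
None
```

I pulled the upper drawer out to its stop and laid each amber vial in its own trough, cap towards the cabinet. I handed the job in at 29.3 s; no verdict was reported.

**Last checks, from camera depth:**

| Item | Along trough | Across | Height | Axis | Tolerance |
|---|---|---|---|---|---|
| Large vial | about 2 mm off | under 1 mm | under 1 mm | about 0.5° off | 8 mm / 4 mm / 4 mm / 4.6° |
| Small vial | about 2 mm off | under 1 mm | under 1 mm | about 0.5° off | same |

- **Drawer:** I estimate its travel at about 0.149 m (the stop is at 0.1496 m, and 0.142 m is required). Finger travel and cabinet-to-front distances agree on this. It had not moved since it was pulled.
- **Robot:** the gripper was clear of everything, with contact force near zero.
- **Disagreement:** the wrist camera has a bias of about 1 mm along the jaws, so I set the fine alignment relative to the held vial. The top and wrist cameras differ by about 4 mm in absolute position along the drawer. This does not affect the travel estimate, which uses distances measured within one camera.
- **Not measured:** I did not measure the lower drawer or the bystanders at the end. I only looked at the pictures, and never touched either.

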